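# Load the last nest of a cheese marking press

## Task

The dial of the marking press has one free nest, and it has stopped under the guard: turn the dial by its bar handle until that nest has clicked into place in the open loading bay at the front. Then take the small round cheese from the white board and set it gently down in the nest, upright, lying flat and fully inside the nest's ring, and leave everything else where it is.

Things in the scene. Friction and masses are not known exactly. Their poses are not given: they have to be found in the camera images.
- dial (a joint): Turn of the dial about its vertical axis, rad, anticlockwise from above positive, endless both ways; 0 or any whole turn = free nest at the loading point. Plate 330 mm across, six nests 1.047 rad apart, five filled. Turns lightly and stays where left; at each nest's station a sprung ball clicks in and centres it once within 5 degrees (0.25 N m to turn out).
- handle (a point): Middle (also in height) of the black bar handle on the dial's axis, 90 mm long, 16 thick, 26 high; 91 mm above the dial's surface, 31 above the clear guard roof. Turns with the dial, in whose frame the bar lies along y: grip it across x from above. The fixed press arm, 80 mm and more from the axis, away from the loading point, rises 38 mm above this point.
- free_nest (a point): Centre of the free nest on the dial's upper surface (115 mm above the table), on which the cheese shall stand. The nest is a white plastic ring 8 mm high, 68 mm inside and 76 mm outside diameter. Turns with the dial; its x axis points to the dial's axis, 115 mm away; z up.
- load_point (a point): Where the free nest must come, at dial surface height: middle of the loading bay, fixed on the press. x points level to the dial's axis 115 mm away, z up. The bay, 160 mm wide along y, lies between the guard's wings (roofs 60 mm above the dial) and is open above and in front. Place with the fingers either side along y: the handle behind rises 104 mm above the dial.
- cheese: The cheese to load: a small cream-coloured round cheese, 60 mm across and 38 mm high, about 0.11 kg, standing upright on the white board (board 12 mm thick). Origin at the centre of its underside, z up. The same size as the five cheeses on the dial.
- square_cheese: Bystander on the white board: pale square cheese, 56 x 56 x 40 mm; origin at the centre of its underside. Leave it alone.
- tag: Bystander on the white board: flat white plastic stick tag, about 100 mm long, 26 mm wide, 4 mm thick, lying; origin near its middle. Leave it alone.
- wheel_cheese: Bystander on the table at the left: brownish wheel, 140 mm across, 56 mm high; origin at the centre of its underside. Leave it alone.
- trier: Bystander on the table at the left: cheese trier with a wooden cross handle (90 mm) and a 140 mm steel iron, lying; origin under the middle of its wooden handle. Leave it alone.
- thermometer: Bystander on the table at the left front: grey hand thermometer, 130 x 34 x 20 mm with a 60 mm probe, lying; origin at the centre of its underside. Leave it alone.
- rind_brush: Bystander on the table at the right front: rind brush, lying. Leave it alone.
Not all that is in view belongs to the job. Leave any brown look-alike of the cheese alone.

How it is judged:
On the way, in this order (a step that is already met when the one before it is completed fails the run):
1. the free nest stands clicked in at the loading point, while the cheese is still off the dial (horizontal distance between free_nest and load_point below 0.006 m and horizontal distance between cheese and free_nest above 0.08 m), for 0.3 s.
2. the cheese stands in the nest at the loading point (horizontal distance between cheese and free_nest below 0.006 m and z of cheese in the frame of free_nest below 0.003 m and horizontal distance between free_nest and load_point below 0.008 m), for 0.2 s.
At the end, for the whole second after the job is handed in: The free nest is at the loading point within 6 mm, the cheese stands upright (within 0.06 rad) and at rest in it, flat on the dial (within 3 mm) and centred in the ring within 6 mm (horizontal distance between free_nest and load_point below 0.006 m and horizontal distance between cheese and free_nest below 0.006 m and z of cheese in the frame of free_nest between -0.003 and 0.003 m and angle between cheese's own z axis and vertical below 0.06 rad and linear speed of cheese below 0.02 m/s); the robot touches nothing.
It fails at once if the cheese is dropped or thrown (it flies free of the fingers faster than 0.5 m/s) (contact force between the fingers and cheese below 0.05 N and linear speed of cheese above 0.5 m/s).
It fails at once if the cheese is tipped over (angle between cheese's own z axis and vertical above 0.6 rad).
It fails at once if a bystander is moved by more than 40 mm (distance of any of square_cheese, tag, wheel_cheese, trier, thermometer, rind_brush from where it was at the start of the episode above 0.04 m).
It also fails if it takes over 72 s, if anything falls off the work surface, if the arm or the gripper's body presses on something with over 40 N, if the wrist force passes 120 N, or if a joint passes its speed limit or range.

## Robot

A 6-joint arm with a two-finger parallel gripper is mounted at the origin on the work surface. World frame = base frame: x ahead of the robot, y to its left, z up, the work surface at z = 0. Lengths are in m, angles in rad, forces in N, time in s.
With the tool pointing down it reaches from about 0.35 to 0.775 m from the base axis. Payload 7.3 kg.
Tool frame: the origin (TCP) lies at the very end of the fingers, on their centre line; the grasp point (between the pads) lies 19 mm behind it; x points along the fingers, y is the direction in which the jaws open and shut, and the axes are right-handed (so a half turn about x gives the same grasp; the last joint's range is limited). The gripper opens to 92 mm and grips with 3 to 60 N. Pads are 19 mm wide; open, the fingers measure 130 mm over their backs; the gripper's body (75 mm by 190 mm) begins 47 mm behind the grasp point.
Start: joints at [0.974, 0.342, 1.524, -0, 1.275, -0.146], TCP at [0.229, 0.473, 0.227] pointing down, gripper open.
Joint ranges: [-2.53, 2.53], [-0.77, 2.02], [0.04, 2.7], [-1, 4.14], [0.28, 2.66], [-3.11, 3.11]. Speed limits (rad/s): [2.57, 2.57, 3.14, 3.14, 3.14, 3.14].

## Interface

Orientations are given as [roll, pitch, yaw] about the fixed x, y, z axes, in that order (R = Rz(yaw) Ry(pitch) Rx(roll)).
In Python, from cell import robot gives the robot as it stands.
- The arm moves only by the tool play_rows, never from a script. Its argument "moves" is a list that holds one entry, the list of rows, each a list of 5 numbers: the shift along the tool's x, y, z in m, then the turn about the tool's x in degrees, then the opening, from -1 (shut) to 1 (fully open), so that 0 is half open. A call has exactly 10 rows; each row shifts and turns the pose as measured when the row begins, along the tool's axes as they then stand; what a row does not reach is not made up. A row lasts 1/10 s, in which the tool goes at most 50 mm and 8.59 degrees, less where a joint would pass 70% of its speed; a pose out of reach is approached as far as the arm can. A call with a gripper value outside its range is refused whole. The fingers move at their own pace and stop on an object; "grip_force" is the grip in N (left out, the last holds). Time passes only in rows, so rows that do not move let the fingers close, or fill a call up. It gives the time, the measured TCP pose, the force and the opening at its end, in the units of the state.
- robot.observe(): the state, without advancing time (a new reading comes with each control period).
- robot.read_camera(name): name is "side" or "top"; returns the picture (384x512x3 uint8, red, green, blue); there is no depth.
- robot.get_calibration(name): a dict with "mtx" (3x3 intrinsics, pixels), "view" (4x4, takes a point from world to camera coordinates). Camera axes: x right, y up, looking along -z (the intrinsics and any distortion apply to the point x, -y, -z); pixel columns grow to the right and rows downward; lengths in m; the calibration is good to about 2 mm. A picture is of the moment at which its call begins. get_calibration takes no time and is no camera call.
- robot.hand_in(): hands the job in, once; it reports no verdict.
Trained networks look in the newest picture that a camera, given by its name, has taken for a name from the list of things; names that differ only in an ending like _2 or _b are one class to them, and where a whole thing is asked for, a point or a joint stands for the part that bears it (a point fixed in the world has none). Each returns a list of dicts, best first, with "score" (0 to 1); they miss things now and then, are a little off and sometimes report something else, mostly with a low value. They report only what shows in the picture. A call takes as long as a camera call. They do not tell look-alikes from the thing itself.
- robot.spot_in(camera, label): "point" ([column, row] in pixels, amid what is visible of it).
The state is a dict: "time": time; "qpos": joint angles; "qvel": joint speeds; "joint_efforts": joint torques, N m; "tool_pos": TCP position; "tool_rot": TCP orientation; "contact_force": force on the tool from outside, world axes, zero at the start; "torque": the same for the moment, N m; "opening": finger opening in m.
Only numpy, scipy, OpenCV 4.12 (cv2) and the standard library are available. Lean on these libraries where they do the work, as an engineer would, in place of code of your own. Each camera call takes 0.05 s, during which the arm holds its last target.

## Working session

There is one attempt and no reset: what is moved stays moved. The work goes in short steps, Python scripts to look and compute and a tool call to move; the robot and the scene stay as the last step left them, time stands still between calls to the robot, and variables do not carry over. Pictures are saved under pics/ and viewed, and the job is handed in when it is done.

Besides the shell and the picture viewer there is one more tool, called after "Request:" as name(argument=value, ...), one argument or row to a line, values as JSON. play_rows: Moves the arm, as the interface text tells. Its arguments: {"type":"object","properties":{"moves":{"type":"array"},"grip_force":{"type":"number"}},"required":["moves"]}

```bash
ls; mkdir -p pics; cat > h.py <<'E'
import numpy as np, cv2
from cell import robot
def snap(c,n):
    im=robot.read_camera(c); cv2.imwrite(f'pics/{n}.png',cv2.cvtColor(im,cv2.COLOR_RGB2BGR)); return im
def proj(c,p):
    k=robot.get_calibration(c); K=np.array(k['mtx']);V=np.array(k['view'])
    q=V@np.r_[p,1]; v=K@np.array([q[0],-q[1],-q[2]]); return v[:2]/v[2]
def ray(c,uv,z):
    k=robot.get_calibration(c); K=np.array(k['mtx']);V=np.array(k['view'])
    d=np.linalg.solve(K,[uv[0],uv[1],1.]); d=V[:3,:3].T@(d*[1,-1,-1]); o=-V[:3,:3].T@V[:3,3]
    return o+d*(z-o[2])/d[2]
E
python3 - <<'E'
from h import *
a=snap('top','top0');b=snap('side','side0')
for n in('top','side'):
    k=robot.get_calibration(n);print(k)
for n in ('top','side'):
    for l in ('cheese','handle','free_nest','dial'):print(n,l,robot.spot_in(n,l)[:8])
print(robot.observe())
E
```

```text
pics
{'mtx': array([[479.00612534,   0.        , 254.50211793],
       [  0.        , 479.00612534, 191.57524907],
       [  0.        ,   0.        ,   1.        ]]), 'view': array([[ 0.02892962, -0.99947966,  0.0142651 ,  0.02423305],
       [ 0.99835557,  0.02959776,  0.04909298, -0.52867402],
       [-0.04948965,  0.0128214 ,  0.99869234, -1.53357673],
       [ 0.        ,  0.        ,  0.        ,  1.        ]])}
{'mtx': array([[374.9191809 ,   0.        , 251.47560114],
       [  0.        , 374.9191809 , 202.78059555],
       [  0.        ,   0.        ,   1.        ]]), 'view': array([[ 0.78802244, -0.6156294 , -0.00459053, -0.36736265],
       [ 0.37151151,  0.46957266,  0.80092492, -0.33077021],
       [-0.49091734, -0.63285224,  0.5987472 , -0.96150549],
       [ 0.        ,  0.        ,  0.        ,  1.        ]])}
top cheese [{'point': [351.4, 123.2], 'score': 0.59}]
top handle [{'point': [245.3, 195.9], 'score': 0.55}]
top free_nest [{'point': [244.2, 201.1], 'score': 0.63}]
top dial [{'point': [243.3, 199.9], 'score': 0.58}]
side cheese [{'point': [343.6, 311.5], 'scor
[... 232 characters left out ...]
.2, 193.8], 'score': 0.93}]
{'time': 0.5, 'qpos': array([ 9.74006109e-01,  3.42031412e-01,  1.52417927e+00, -1.21580899e-07,
        1.27538239e+00, -1.45957023e-01]), 'qvel': array([ 4.95915472e-05, -3.83905924e-04, -7.46446391e-04,  5.48216036e-06,
        1.53295343e-03, -6.81871496e-04]), 'joint_efforts': array([-2.17991255e-04, -4.30817056e+01, -2.44312978e+01,  7.17447815e-02,
        4.89849178e-02, -1.87604957e-05]), 'tool_pos': array([0.2287033 , 0.47255336, 0.22669648]), 'tool_rot': array([-1.44493129,  1.57079589, -1.89576445]), 'contact_force': array([ 0.67083091,  0.16459064, -0.48406516]), 'torque': array([-0.01156599, -0.0629209 ,  0.01715156]), 'opening': 0.09198665036260892}
```

View pics/top0.png

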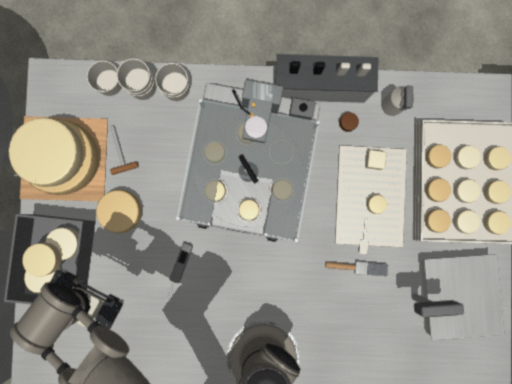

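View pics/side0.png

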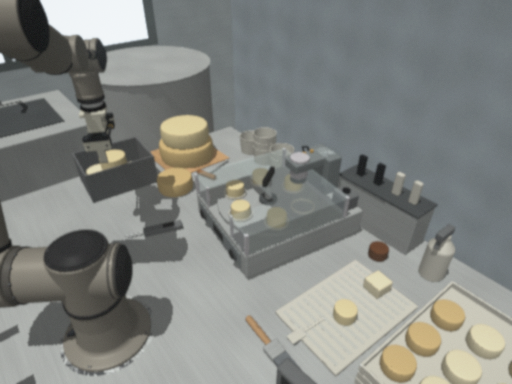

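```bash
python3 - <<'E'
import cv2
t=cv2.imread('pics/top0.png');s=cv2.imread('pics/side0.png')
cv2.imwrite('pics/top0z.png',cv2.resize(t[100:300,160:360],(600,600),interpolation=cv2.INTER_CUBIC))
cv2.imwrite('pics/top0c.png',cv2.resize(t[60:200,300:460],(800,700)[:2],interpolation=cv2.INTER_CUBIC)[:600])
cv2.imwrite('pics/side0z.png',cv2.resize(s[100:300,140:380],(720,600),interpolation=cv2.INTER_CUBIC))
E
```

```text
(no output)
```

View pics/top0z.png

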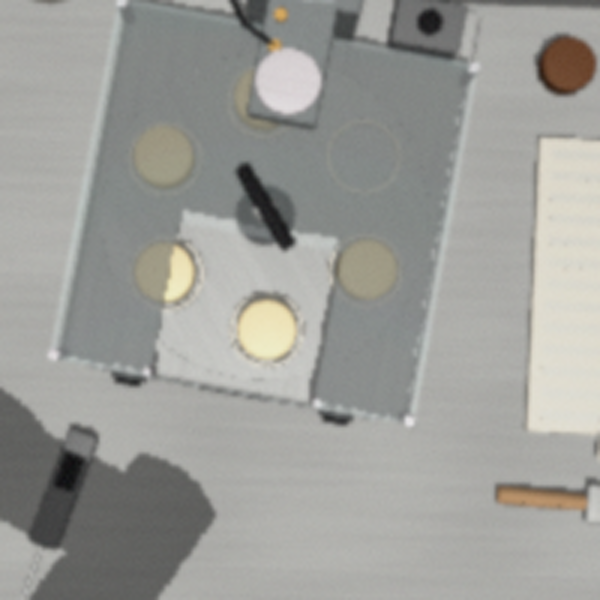

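View pics/side0z.png

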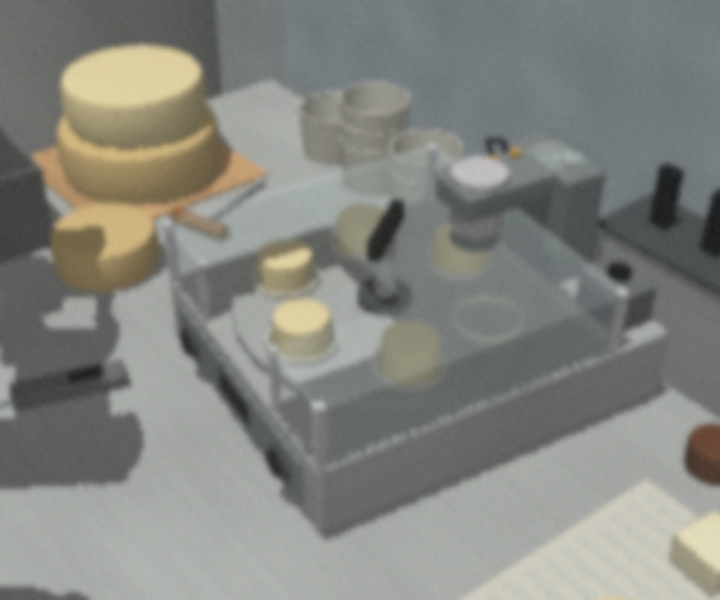

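View pics/top0c.png

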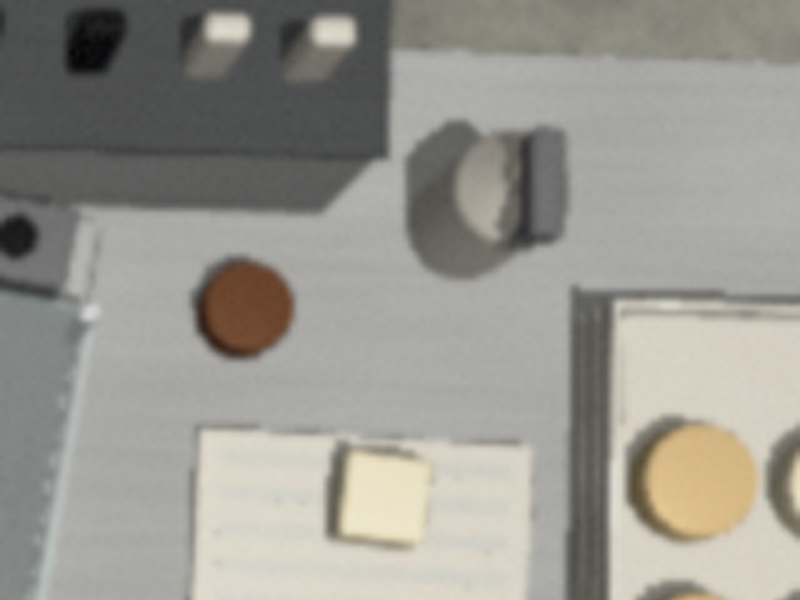

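The top view shows these lookalikes for the cheese:
- the cream round on the white board at (377,204)
- a brown round beside the press at (349,121), which the detector reports as "cheese"
- the tray rounds at (439..500,157..221)
- the dial cheeses, e.g. (249,210)
- the square cheese at (376,159)

I choose (377,204). The free nest is the empty ring under the guard at (281,150), and the bar handle is at about (249,168). Next I take a close crop to check the choice and measure.

```bash
python3 - <<'E'
from h import *
t=cv2.imread('pics/top0.png');s=cv2.imread('pics/side0.png')
z=cv2.resize(t[130:260,320:440],(552,598),interpolation=cv2.INTER_CUBIC)
cv2.imwrite('pics/cz.png',z)
hsv=cv2.cvtColor(t,cv2.COLOR_BGR2HSV)
def blob(mask,near):
    n,l,st,c=cv2.connectedComponentsWithStats(mask.astype(np.uint8))
    d=[np.hypot(*(c[i]-near)) if i and st[i,4]>30 else 1e9 for i in range(n)];i=int(np.argmin(d));return c[i],st[i],l==i
S=hsv[...,1];V=hsv[...,2]
for p in [(377,204),(249,210)]:
    print(p,hsv[p[1],p[0]],hsv[p[1]+18,p[0]-18])
    c,st,m=blob((S>70)&(V>120),np.array(p));print(c,st); 
    w=ray('top',c,0.05 if p[0]>300 else .153);print('world',w)
c,st,m=blob((V<60),np.array((249,168)));print('handle',c,st)
ys,xs=np.nonzero(m);
P=np.array([ray('top',(x,y),.219)[:2] for x,y in zip(xs,ys)])
r=cv2.minAreaRect((P*1000).astype(np.float32));print(P.mean(0),r)
# nest ring pixels guess
print('nest',ray('top',(281.3,150.),.119),'all', [ray('top',(160+x/3,100+y/3),.153).round(4) for x,y in((267,330),(366,268),(164,156),(262,100))])
print('corners',[ray('top',(160+x/3,100+y/3),.175).round(4) for x,y in((55,355),(147,372),(317,404),(410,421),(473,68),(123,4),(185,212),(337,237))])
print('side cheese', ray('side',(345,303),.05))
E
```

```text
(377, 204) [ 24  60 235] [ 26  18 222]
[438.77403846 189.60096154] [428 178  23  23 416]
world [ 0.54946018 -0.54333328  0.05      ]
(249, 210) [ 26  51 237] [ 40   5 166]
[339.70629371 265.71328671] [326 262  30   8 143]
world [ 0.31147588 -0.21352197  0.153     ]
handle [247.84931507 168.1369863 ] [239 155  18  27 146]
[0.58274067 0.06290635] ((582.220947265625, 62.59746170043945), (84.30071258544922, 14.879521369934082), 33.629302978515625)
nest [ 0.65060085 -0.03624079  0.119     ] all [array([0.4663, 0.0561, 0.153 ]), array([ 0.5298, -0.0391,  0.153 ]), array([0.6339, 0.1621, 0.153 ]), array([0.6922, 0.0676, 0.153 ])]
corners [array([0.4362, 0.2585, 0.175 ]), array([0.4225, 0.1699, 0.175 ]), array([0.3966, 0.0061, 0.175 ]), array([ 0.3828, -0.0836,  0.175 ]), array([ 0.7262, -0.1365,  0.175 ]), array([0.778 , 0.2051, 0.175 ]), array([0.5774, 0.1385, 0.175 ]), array([ 0.5577, -0.0088,  0.175 ])]
side cheese [ 0.51043509 -0.33645644  0.05      ]
```

View pics/cz.png

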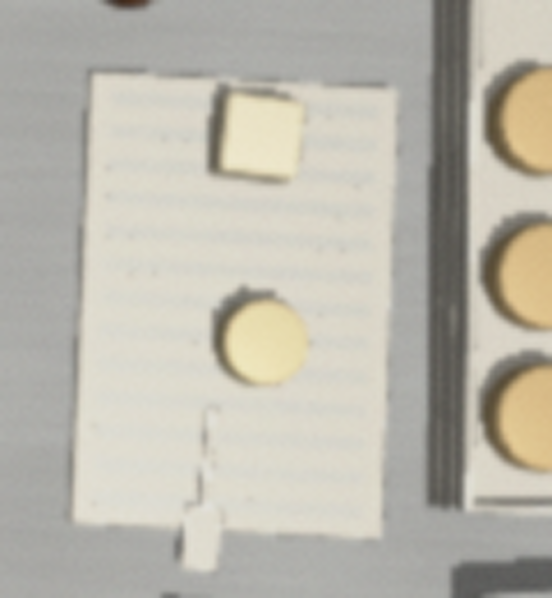

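The close crop confirms the cream round cheese at top (377,204), between the square cheese above and the tag below. Measured values:
- Dial axis: about (0.581, 0.062).
- Bar: about 33° from world x.
- Turn needed: about 132° clockwise.

Next I raise the tool and turn the jaws across the bar.

Request:
play_rows(
  moves=[
    [[-0.02, 0, 0, -8.4, 1], [-0.02, 0, 0, -8.4, 1], [0, 0, 0, -8.4, 1], [0, 0, 0, -8.4, 1], [0, 0, 0, -8.4, 1], [0, 0, 0, -8.4, 1], [0, 0, 0, -8.4, 1], [0, 0, 0, 0, 1], [0, 0, 0, 0, 1], [0, 0, 0, 0, 1]],
  ],
  grip_force=30,
)

```text
time: 1.5
tool_pos: [0.2286, 0.4724, 0.2685]
tool_rot: [2.364, 1.571, 2.959]
contact_force: [0.2, 0.2, -0.4]
opening: 0.0917
```

```bash
cat >> h.py <<'E'
from scipy.spatial.transform import Rotation as Ro
def st():
    o=robot.observe(); R=Ro.from_euler('xyz',o['tool_rot']).as_matrix(); return o,R
def go(target,jaw=None):
    o,R=st(); d=R.T@(np.array(target)-o['tool_pos']); ja=np.degrees(np.arctan2(R[1,1],R[0,1]))
    print('t',o['time'],'pos',o['tool_pos'].round(4),'jaw',ja.round(2),'tilt',R[:,0].round(3),'q',o['qpos'].round(2),'open',round(o['opening'],4),'F',o['contact_force'].round(1))
    print('tool delta',d.round(4), 'turn', None if jaw is None else round((ja-jaw+180)%360-180,2))
E
python3 -c "
from h import *
go([.581,.062,.26],123.1)"
```

```text
t 1.5 pos [0.2286 0.4724 0.2685] jaw 124.1 tilt [-0.  0. -1.] q [ 0.97  0.31  1.45  0.    1.38 -1.19] open 0.0917 F [ 0.2  0.2 -0.4]
tool delta [ 0.0085 -0.5374  0.0618] turn 1.0
```

Request:
play_rows(
  moves=[
    [[0, -0.045, 0.005, 1, 1], [0, -0.045, 0.005, 0, 1], [0, -0.045, 0.005, 0, 1], [0, -0.045, 0.005, 0, 1], [0, -0.045, 0.005, 0, 1], [0, -0.045, 0.005, 0, 1], [0, -0.045, 0.005, 0, 1], [0, -0.045, 0.005, 0, 1], [0, -0.045, 0.005, 0, 1], [0, 0, 0, 0, 1]],
  ],
)

```text
time: 2.5
tool_pos: [0.4942, 0.1452, 0.268]
tool_rot: [0.001, 1.568, 0.559]
contact_force: [-1.2, 1.3, -0.8]
opening: 0.0914
```

```bash
python3 -c "
from h import *
go([.581,.062,.26],123.1)"
```

```text
t 2.5 pos [0.4942 0.1452 0.268 ] jaw 121.93 tilt [ 0.003  0.002 -1.   ] q [ 0.14  0.29  1.48  0.    1.37 -1.99] open 0.0914 F [-1.2  1.3 -0.8]
tool delta [ 0.0081 -0.1165  0.0297] turn -1.17
```

Request:
play_rows(
  moves=[
    [[0, -0.04, 0.01, -1.2, 1], [0, -0.04, 0.01, 0, 1], [0, -0.035, 0.01, 0, 1], [0, 0, 0, 0, 1], [0, 0, 0, 0, 1], [0, 0, 0, 0, 1], [0, 0, 0, 0, 1], [0, 0, 0, 0, 1], [0, 0, 0, 0, 1], [0, 0, 0, 0, 1]],
  ],
)

```text
time: 3.5
tool_pos: [0.5804, 0.067, 0.2683]
tool_rot: [0.899, 1.566, 1.47]
contact_force: [0.7, 0.2, -0.1]
opening: 0.0919
```

```bash
python3 - <<'E'
from h import *
go([.581,.062,.26],123.1)
s=snap('side','side1');a=snap('top','top1')
s=cv2.imread('pics/side0.png')
V=cv2.cvtColor(s,cv2.COLOR_BGR2HSV)[...,2]
m=(V<60).astype(np.uint8);n,l,stt,c=cv2.connectedComponentsWithStats(m)
for i in range(1,n):
    if abs(c[i]-[268,178]).max()<15 and stt[i,4]>20: print(stt[i],c[i],ray('side',c[i],.206),ray('side',c[i],.209))
s1=cv2.imread('pics/side1.png');cv2.imwrite('pics/side1z.png',cv2.resize(s1[80:280,160:400],(720,600)))
print('proj expected handle mid',proj('side',[.581,.062,.206]),proj('top',[.581,.062,.219]))
E
```

```text
t 3.5 pos [0.5804 0.067  0.2683] jaw 122.69 tilt [ 0.     0.005 -1.   ] q [-0.02  0.43  1.28  0.    1.43 -2.16] open 0.0919 F [ 0.7  0.2 -0.1]
tool delta [ 0.0082 -0.0046 -0.0022] turn -0.41
[263 168  11  18  92] [268.         176.93478261] [0.58204777 0.06343678 0.206     ] [0.57900626 0.05991619 0.209     ]
proj expected handle mid [268.03921358 177.2462268 ] [248.15167173 168.76075846]
```

View pics/side1z.png

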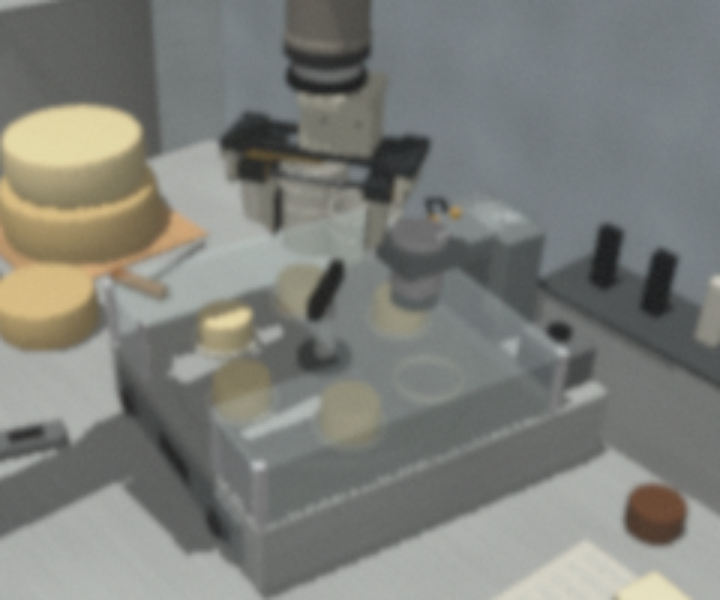

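Request:
play_rows(
  moves=[
    [[0, -0.004, -0.001, -0.4, 1], [0.02, 0, 0, 0, 1], [0.02, 0, 0, 0, 1], [0.02, 0, 0, 0, 1], [0.015, 0, 0, 0, 1], [0, 0, 0, 0, 1], [0, 0, 0, 0, 1], [0, 0, 0, 0, 1], [0, 0, 0, 0, 1], [0, 0, 0, 0, 1]],
  ],
)

```text
time: 4.6
tool_pos: [0.5847, 0.0608, 0.1945]
tool_rot: [-0.128, 1.562, 0.45]
contact_force: [-1.2, 0.3, -0.3]
opening: 0.0917
```

```bash
python3 - <<'E'
from h import *
go([.5815,.0627,.191],123.1)
s=snap('side','side2')
s1=cv2.imread('pics/side2.png');cv2.imwrite('pics/side2z.png',cv2.resize(s1[80:280,160:400],(720,600)))
E
```

```text
t 4.6 pos [0.5847 0.0608 0.1945] jaw 123.14 tilt [ 0.008  0.004 -1.   ] q [-0.03  0.48  1.4   0.    1.25 -2.18] open 0.0917 F [-1.2  0.3 -0.3]
tool delta [ 0.0035  0.0033 -0.0017] turn 0.04
```

View pics/side2z.png

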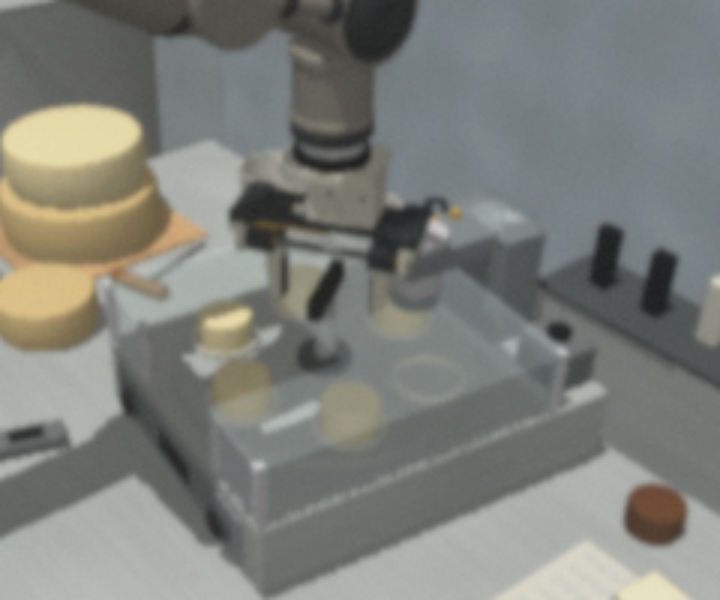

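Request:
play_rows(
  moves=[
    [[0.002, 0.003, -0.002, 0, 1], [0, 0, 0, 0, 1], [0, 0, 0, 0, -1], [0, 0, 0, 0, -1], [0, 0, 0, 0, -1], [0, 0, 0, 0, -1], [0, 0, 0, 0, -1], [0, 0, 0, 0, -1], [0, 0, 0, 0, -1], [0, 0, 0, 0, -1]],
  ],
  grip_force=15,
)

```text
time: 5.65
tool_pos: [0.5813, 0.0625, 0.193]
tool_rot: [-0.187, 1.561, 0.391]
contact_force: [-0.3, 0.2, -0.5]
opening: 0.0324
```

```bash
python3 - <<'E'
from h import *
go([.5815,.0627,.192],123.1)
E
```

```text
t 5.65 pos [0.5813 0.0625 0.193 ] jaw 123.16 tilt [ 0.009  0.004 -1.   ] q [-0.03  0.47  1.42  0.    1.24 -2.18] open 0.0324 F [-0.3  0.2 -0.5]
tool delta [0.001  0.     0.0003] turn 0.06
```

Still closing. I continue to shut.

Request:
play_rows(
  moves=[
    [[0, 0, 0, 0, -1], [0, 0, 0, 0, -1], [0, 0, 0, 0, -1], [0, 0, 0, 0, -1], [0, 0, 0, 0, -1], [0, 0, 0, 0, -1], [0, 0, 0, 4, -1], [0, 0, 0, 4, -1], [0, 0, 0, 0, -1], [0, 0, 0, 0, -1]],
  ],
  grip_force=15,
)

```text
time: 6.65
tool_pos: [0.5807, 0.0631, 0.193]
tool_rot: [0.086, 1.562, 0.523]
contact_force: [0.4, -0.3, 0.3]
opening: 0.02
```

```bash
python3 - <<'E'
from h import *
go([.5815,.0627,.192],-8.7)
E
```

```text
t 6.65 pos [0.5807 0.0631 0.193 ] jaw 115.05 tilt [ 0.008  0.004 -1.   ] q [-0.03  0.47  1.42  0.    1.25 -2.03] open 0.02 F [ 0.4 -0.3  0.3]
tool delta [ 0.001  -0.0007  0.0005] turn 123.75
```

Request:
play_rows(
  moves=[
    [[0, 0, 0, 0, -1], [0, 0, 0, 0, -1], [0, 0, 0, 0, -1], [0, 0, 0, 0, -1], [0, 0, 0, 0, -1], [0, 0, 0, 0, -1], [0, 0, 0, 0, -1], [0, 0, 0, 0, -1], [0, 0, 0, 0, -1], [0, 0, 0, 0, -1]],
  ],
)

```text
time: 7.65
tool_pos: [0.5807, 0.0631, 0.193]
tool_rot: [0.135, 1.562, 0.574]
contact_force: [-1.0, -0.1, -0.6]
opening: 0.0198
```

```bash
python3 - <<'E'
from h import *
go([.5815,.0627,.192],-8.7)
E
```

```text
t 7.65 pos [0.5807 0.0631 0.193 ] jaw 115.17 tilt [ 0.008  0.005 -1.   ] q [-0.03  0.47  1.42  0.01  1.25 -2.04] open 0.0198 F [-1.  -0.1 -0.6]
tool delta [ 0.001  -0.0006  0.0005] turn 123.87
```

```bash
python3 - <<'E'
from h import *
s=snap('side','side3');snap('top','top3')
s1=cv2.imread('pics/side3.png');cv2.imwrite('pics/side3z.png',cv2.resize(s1[110:260,180:380],(800,600),interpolation=cv2.INTER_CUBIC))
t=cv2.imread('pics/top3.png');cv2.imwrite('pics/top3z.png',cv2.resize(t[100:300,160:360],(600,600),interpolation=cv2.INTER_CUBIC))
E
```

```text
(no output)
```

View pics/side3z.png

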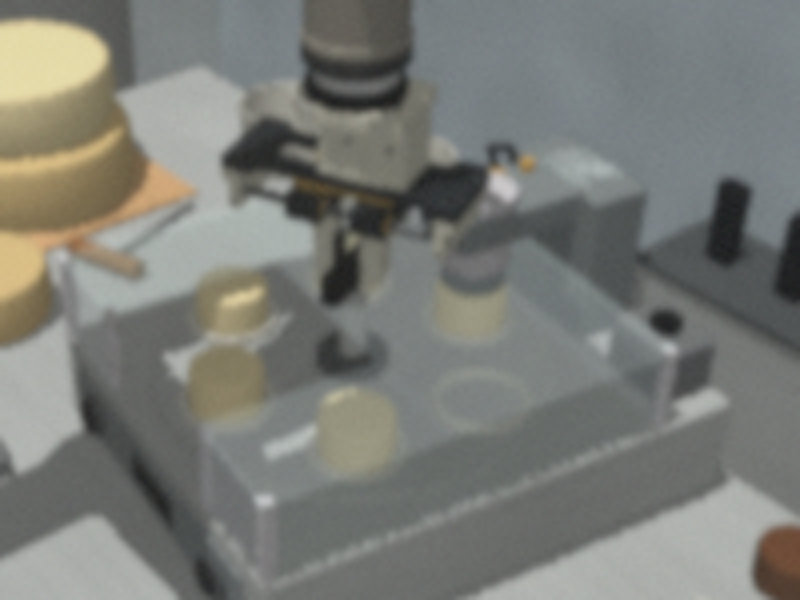

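View pics/top3z.png

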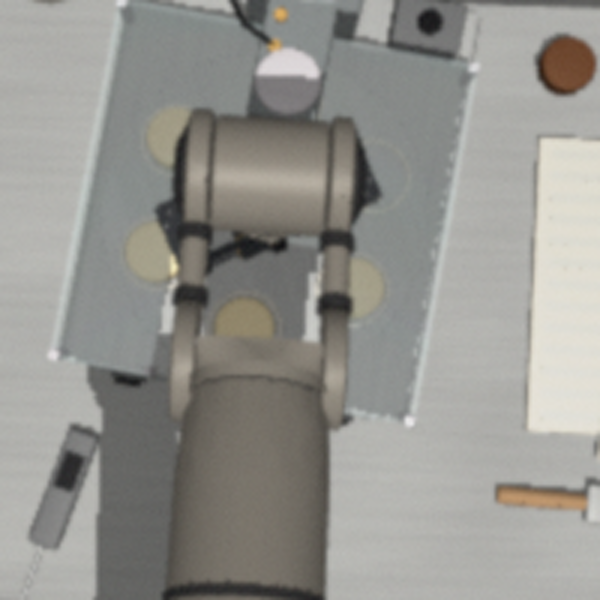

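The dial turned about 12° and clicked into the next station: the front cheese moved from (249,210) to about (242,207) and the bar is now at roughly 21°. I grip harder and continue clockwise through two more stations.

Request:
play_rows(
  moves=[
    [[0, 0, 0, 0, -1], [0, 0, 0, 0, -1], [0, 0, 0, 4, -1], [0, 0, 0, 6, -1], [0, 0, 0, 7, -1], [0, 0, 0, 7, -1], [0, 0, 0, 7, -1], [0, 0, 0, 7, -1], [0, 0, 0, 7, -1], [0, 0, 0, 0, -1]],
  ],
  grip_force=30,
)

```text
time: 8.75
tool_pos: [0.58, 0.0674, 0.193]
tool_rot: [1.357, 1.559, 0.989]
contact_force: [-0.6, 0.0, -0.0]
opening: 0.0179
```

```bash
python3 - <<'E'
from h import *
go([.5812,.0627,.193],-8.7)
E
```

```text
t 8.75 pos [0.58   0.0674 0.193 ] jaw 68.93 tilt [ 0.007  0.01  -1.   ] q [-0.02  0.47  1.42  0.01  1.25 -1.23] open 0.0179 F [-0.6  0.  -0. ]
tool delta [ 0.     -0.004   0.0028] turn 77.63
```

Request:
play_rows(
  moves=[
    [[0, -0.002, 0.002, 0, -1], [0, -0.001, 0.001, 0, -1], [0, 0, 0, 7, -1], [0, 0, 0, 7, -1], [0, 0, 0, 7, -1], [0, 0, 0, 7, -1], [0, 0, 0, 7, -1], [0, 0, 0, 0, -1], [0, 0, 0, 0, -1], [0, 0, 0, 0, -1]],
  ],
)

```text
time: 9.75
tool_pos: [0.5819, 0.0703, 0.1931]
tool_rot: [2.209, 1.548, 1.252]
contact_force: [0.3, 1.9, -0.4]
opening: 0.0183
```

```bash
python3 - <<'E'
from h import *
go([.5812,.0627,.193],-8.7)
snap('side','side4');snap('top','top4')
s1=cv2.imread('pics/side4.png');s=cv2.resize(s1[110:260,180:380],(400,300),interpolation=cv2.INTER_CUBIC)
t=cv2.imread('pics/top4.png');t=cv2.resize(t[120:250,200:320],(400,433),interpolation=cv2.INTER_CUBIC)
o=np.zeros((433,800,3),np.uint8);o[:300,:400]=s;o[:,400:]=t;cv2.imwrite('pics/b4.png',o)
E
```

```text
t 9.75 pos [0.5819 0.0703 0.1931] jaw 35.14 tilt [ 0.007  0.022 -1.   ] q [-0.02  0.48  1.41  0.02  1.25 -0.64] open 0.0183 F [ 0.3  1.9 -0.4]
tool delta [-0.0001 -0.005   0.0058] turn 43.84
```

View pics/b4.png

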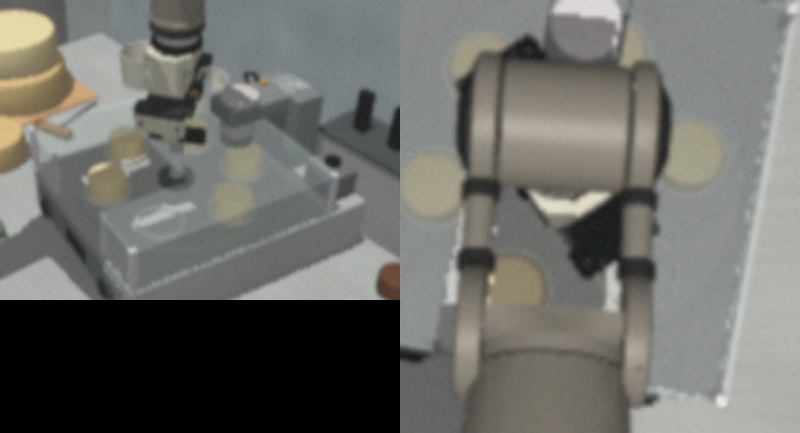

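The TCP has drifted about 8 mm from the axis along with a small tilt. I let go, lift and look before regripping.

Request:
play_rows(
  moves=[
    [[0, 0, 0, 0, 1], [0, 0, 0, 0, 1], [0, 0, 0, 0, 1], [0, 0, 0, 0, 1], [0, 0, 0, 0, 1], [-0.02, 0, 0, 0, 1], [-0.02, 0, 0, 0, 1], [-0.02, 0, 0, 0, 1], [-0.02, 0, 0, 0, 1], [0, 0, 0, 0, 1]],
  ],
)

```text
time: 10.85
tool_pos: [0.5807, 0.0669, 0.2748]
tool_rot: [2.303, 1.551, 1.348]
contact_force: [-0.3, 0.7, 1.0]
opening: 0.0908
```

```bash
python3 - <<'E'
from h import *
go([.5812,.0627,.193],-8.7)
snap('side','side5');snap('top','top5')
s1=cv2.imread('pics/side5.png');s=cv2.resize(s1[130:260,190:360],(784,600),interpolation=cv2.INTER_CUBIC)
cv2.imwrite('pics/s5.png',s)
V=cv2.cvtColor(s1,cv2.COLOR_BGR2HSV)[...,2]
m=(V<60).astype(np.uint8);n,l,stt,c=cv2.connectedComponentsWithStats(m)
for i in range(1,n):
    if abs(c[i]-[268,178]).max()<20 and stt[i,4]>20: print(stt[i],c[i],ray('side',c[i],.206))
E
```

```text
t 10.85 pos [0.5807 0.0669 0.2748] jaw 35.26 tilt [ 0.004  0.019 -1.   ] q [-0.03  0.42  1.27  0.02  1.45 -0.64] open 0.0908 F [-0.3  0.7  1. ]
tool delta [ 0.0817 -0.0033  0.0048] turn 43.96
[255 173  27   8 167] [268.25748503 176.35329341] [0.58481707 0.06548967 0.206     ]
```

View pics/s5.png

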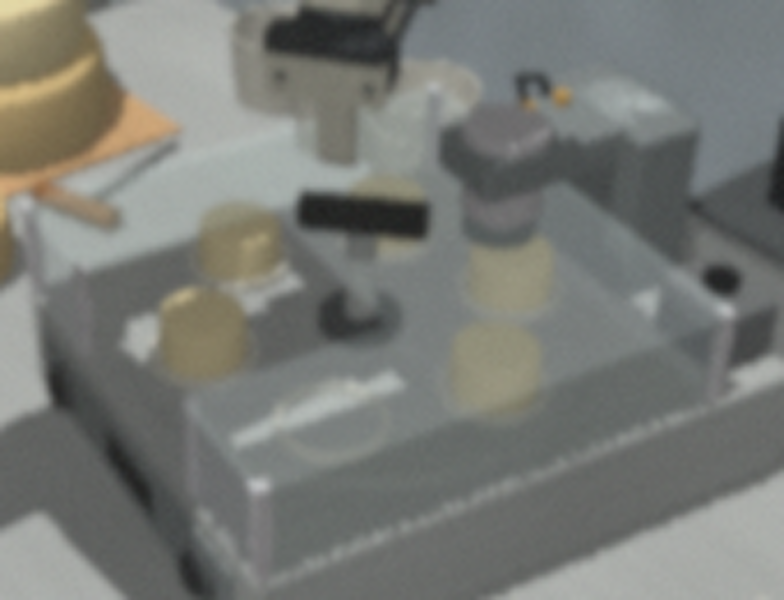

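View pics/top5.png

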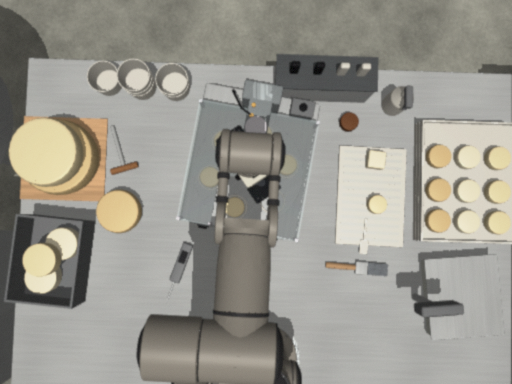

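```bash
python3 - <<'E'
from h import *
a=ray('side',(255.2,175.3),.206);b=ray('side',(283,177.5),.206);print(a,b,np.degrees(np.arctan2(*(b-a)[[1,0]])),np.hypot(*(b-a)[:2]))
n=ray('side',(190+333/4.61,130+420/4.61),.117);print(n,np.degrees(np.arctan2(n[1]-.063,n[0]-.582)),np.hypot(n[1]-.063,n[0]-.582))
for c in [(240,222),(205,300),(495,340)]:
    n=ray('side',(190+c[0]/4.61,130+c[1]/4.61),.153);print(n,np.degrees(np.arctan2(n[1]-.063,n[0]-.582)),np.hypot(n[1]-.063,n[0]-.582))
E
```

```text
[0.55675303 0.09548596 0.206     ] [0.616366   0.03212149 0.206     ] -46.74729796385432 0.08699863195097196
[ 0.50087285 -0.00921087  0.117     ] -138.32788029344843 0.10860950478599572
[0.56285222 0.17384026 0.153     ] 99.80117586135948 0.1124820045491419
[0.4857348  0.11071648 0.153     ] 153.63342856927406 0.10744231405050533
[ 0.60922898 -0.04485839  0.153     ] -75.83165253317028 0.11124229602422893
```

The bar is at about -47° and was skewed about 8° in the jaws. The grip was too weak against the detent, so I regrip with 60 N, square to the bar.

Request:
play_rows(
  moves=[
    [[0, -0.003, 0.004, -4, 1], [0, 0, 0, -4, 1], [0.02, 0, 0, 0, 1], [0.02, 0, 0, 0, 1], [0.02, 0, 0, 0, 1], [0.018, 0, 0, 0, 1], [0, 0, 0, 0, 1], [0, 0, 0, 0, 1], [0, 0, 0, 0, 1], [0, 0, 0, 0, 1]],
  ],
)

```text
time: 11.95
tool_pos: [0.5737, 0.0634, 0.1799]
tool_rot: [3.139, 1.544, 2.33]
contact_force: [-0.1, 0.6, -0.0]
opening: 0.0918
```

```bash
python3 - <<'E'
from h import *
go([.582,.063,.193],43.3)
E
```

```text
t 11.95 pos [0.5737 0.0634 0.1799] jaw 43.61 tilt [-0.018  0.019 -1.   ] q [-0.03  0.49  1.43  0.02  1.24 -0.8 ] open 0.0918 F [-0.1  0.6 -0. ]
tool delta [-0.0132  0.0057  0.0056] turn 0.31
```

Request:
play_rows(
  moves=[
    [[-0.006, 0.003, 0.003, 0, 1], [-0.005, 0.003, 0.003, 0, 1], [0, 0, 0, 0, 1], [0, 0, 0, 0, 1], [0, 0, 0, 0, -1], [0, 0, 0, 0, -1], [0, 0, 0, 0, -1], [0, 0, 0, 0, -1], [0, 0, 0, 0, -1], [0, 0, 0, 0, -1]],
  ],
  grip_force=60,
)

```text
time: 12.95
tool_pos: [0.5842, 0.0629, 0.1941]
tool_rot: [3.011, 1.547, 2.201]
contact_force: [-0.1, -0.3, 0.2]
opening: 0.0484
```

```bash
python3 - <<'E'
from h import *
go([.582,.063,.193],43.3)
E
```

```text
t 12.95 pos [0.5842 0.0629 0.1941] jaw 43.61 tilt [-0.014  0.019 -1.   ] q [-0.03  0.49  1.38  0.02  1.28 -0.8 ] open 0.0484 F [-0.1 -0.3  0.2]
tool delta [ 0.0011 -0.0015 -0.0016] turn 0.31
```

Request:
play_rows(
  moves=[
    [[0, -0.001, -0.001, 0, -1], [0, 0, 0, 0, -1], [0, 0, 0, 0, -1], [0, 0, 0, 0, -1], [0, 0, 0, 0, -1], [0, 0, 0, 0, -1], [0, 0, 0, 0, -1], [0, 0, 0, 0, -1], [0, 0, 0, 0, -1], [0, 0, 0, 0, -1]],
  ],
)

```text
time: 13.95
tool_pos: [0.5856, 0.0654, 0.1949]
tool_rot: [2.65, 1.547, 1.842]
contact_force: [1.9, 1.9, 0.3]
opening: 0.0153
```

```bash
python3 - <<'E'
from h import *
go([.582,.063,.193],-8.7)
E
```

```text
t 13.95 pos [0.5856 0.0654 0.1949] jaw 43.66 tilt [-0.006  0.023 -1.   ] q [-0.03  0.49  1.39  0.02  1.28 -0.8 ] open 0.0153 F [1.9 1.9 0.3]
tool delta [ 0.0019 -0.0043 -0.0007] turn 52.36
```

Request:
play_rows(
  moves=[
    [[0, 0, 0, 4, -1], [0, 0, 0, 6, -1], [0, 0, 0, 6, -1], [0, 0, 0, 6, -1], [0, 0, 0, 6, -1], [0, 0, 0, 6, -1], [0, 0, 0, 6, -1], [0, 0, 0, 6, -1], [0, 0, 0, 3, -1], [0, 0, 0, 0, -1]],
  ],
)

```text
time: 14.95
tool_pos: [0.5855, 0.0653, 0.1949]
tool_rot: [-2.827, 1.546, 1.757]
contact_force: [-0.8, 0.8, -2.0]
opening: 0.0159
```

```bash
python3 - <<'E'
from h import *
go([.584,.064,.193],-8.7)
snap('side','side6')
s1=cv2.imread('pics/side6.png');s=cv2.resize(s1[130:260,190:360],(784,600),interpolation=cv2.INTER_CUBIC)
cv2.imwrite('pics/s6.png',s)
E
```

```text
t 14.95 pos [0.5855 0.0653 0.1949] jaw -7.35 tilt [-0.005  0.024 -1.   ] q [-0.03  0.49  1.39  0.03  1.27  0.09] open 0.0159 F [-0.8  0.8 -2. ]
tool delta [ 0.0019 -0.0013  0.0016] turn 1.35
```

View pics/s6.png

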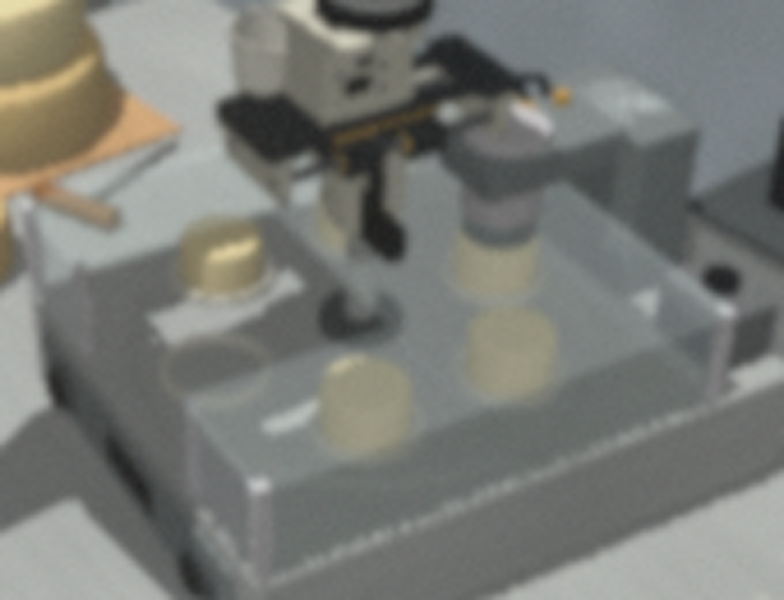

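The empty nest now stands in the bay, ring centre at about (237,209) in the side view. I release and lift.

Request:
play_rows(
  moves=[
    [[0, 0, 0, 0, 0], [0, 0, 0, 0, 0], [0, 0, 0, 0, 0], [0, 0, 0, 0, 0], [0, 0, 0, 0, 0], [0, 0, 0, 0, 0], [-0.02, 0, 0, 0, 0], [-0.03, 0, 0, 0, 0.5], [-0.03, 0, 0, 0, 1], [0, 0, 0, 0, 1]],
  ],
)

```text
time: 16.0
tool_pos: [0.5847, 0.0628, 0.2761]
tool_rot: [-2.616, 1.545, 1.974]
contact_force: [0.6, -0.3, -0.2]
opening: 0.0651
```

```bash
python3 - <<'E'
from h import *
go([.584,.064,.193],-8.7)
snap('side','side7')
s1=cv2.imread('pics/side7.png');s=cv2.resize(s1[130:260,190:360],(784,600),interpolation=cv2.INTER_CUBIC)
cv2.imwrite('pics/s7.png',s)
E
```

```text
t 16.0 pos [0.5847 0.0628 0.2761] jaw -6.99 tilt [-0.01   0.024 -1.   ] q [-0.04  0.44  1.25  0.02  1.47  0.08] open 0.0651 F [ 0.6 -0.3 -0.2]
tool delta [0.0831 0.0002 0.0008] turn 1.71
```

View pics/s7.png

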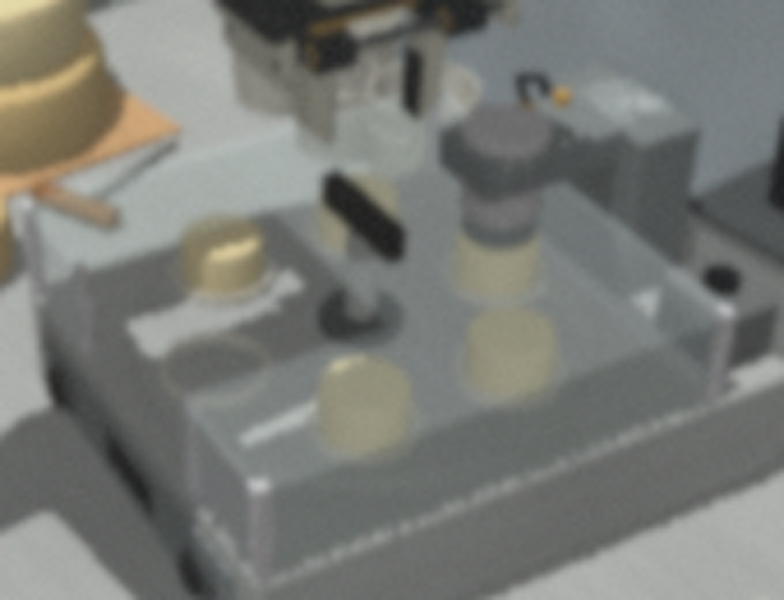

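The nest is clicked in: the ring is at zoom (217,367), unchanged after release, and the bar stands parallel to the bay. Next I measure the cheese accurately and turn the jaws to about 81°.

Request:
play_rows(
  moves=[
    [[0, 0, 0, -8, 1], [0, 0, 0, -8, 1], [0, 0, 0, -8, 1], [0, 0, 0, -8, 1], [0, 0, 0, -8, 1], [0, 0, 0, -8, 1], [0, 0, 0, -8, 1], [0, 0, 0, -8, 1], [0, 0, 0, -8, 1], [0, 0, 0, -8, 1]],
  ],
)

```text
time: 17.05
tool_pos: [0.5786, 0.0631, 0.2597]
tool_rot: [2.784, 1.527, 2.543]
contact_force: [-0.2, -0.0, -0.2]
opening: 0.0922
```

```bash
python3 - <<'E'
from h import *
t=cv2.imread('pics/top0.png');hsv=cv2.cvtColor(t,cv2.COLOR_BGR2HSV).astype(int)
def cen(im,box,thr):
    x0,x1,y0,y1=box;h=cv2.cvtColor(im,cv2.COLOR_BGR2HSV).astype(int)[y0:y1,x0:x1]
    m=((h[...,1]>thr)&(h[...,2]>150)).astype(np.uint8)
    n,l,s,c=cv2.connectedComponentsWithStats(m);i=1+np.argmax(s[1:,4]);print(s[i],c[i]+[x0,y0]);return c[i]+[x0,y0]
for thr in(35,40,45):
    c=cen(t,(355,400,182,226),thr);print('cheese',ray('top',c,.05))
s=cv2.imread('pics/side0.png')
for thr in(50,60):
    c=cen(s,(325,365,292,332),thr);print('side',ray('side',c,.031))
go([.51,-.335,.26],81.3)
E
```

```text
[ 14  13  18  19 283] [377.44876325 204.12720848]
cheese [ 0.49773047 -0.34911439  0.05      ]
[ 14  13  18  19 279] [377.44444444 204.08602151]
cheese [ 0.49786013 -0.34909859  0.05      ]
[ 14  13  18  19 273] [377.35164835 204.02564103]
cheese [ 0.49804218 -0.34880144  0.05      ]
[  9   7  23  26 434] [344.70276498 310.79953917]
side [ 0.50433137 -0.34426758  0.031     ]
[ 10   8  22  25 401] [344.82294264 310.93017456]
side [ 0.5042607  -0.34473167  0.031     ]
t 17.05 pos [0.5786 0.0631 0.2597] jaw 76.18 tilt [-0.036  0.025 -0.999] q [-0.04  0.45  1.27  0.02  1.46 -1.37] open 0.0922 F [-0.2 -0.  -0.2]
tool delta [-0.0077 -0.4029  0.0283] turn -5.12
```

Request:
play_rows(
  moves=[
    [[-0.01, -0.02, 0.002, -3, 1], [0, -0.04, 0.003, -2, 1], [0, -0.04, 0.003, 0, 1], [0, -0.04, 0.003, 0, 1], [0, -0.04, 0.003, 0, 1], [0, -0.04, 0.003, 0, 1], [0, -0.04, 0.003, 0, 1], [0, -0.04, 0.003, 0, 1], [0, -0.04, 0.003, 0, 1], [0, -0.02, 0, 0, 1]],
  ],
)

```text
time: 18.05
tool_pos: [0.5439, -0.3045, 0.2454]
tool_rot: [2.751, 1.504, 2.614]
contact_force: [0.7, 0.4, -0.5]
opening: 0.0919
```

```bash
python3 - <<'E'
from h import *
go([.501,-.347,.2],81.3)
E
```

```text
t 18.05 pos [ 0.5439 -0.3045  0.2454] jaw 82.13 tilt [-0.058  0.034 -0.998] q [-0.63  0.56  1.13 -0.01  1.52 -2.06] open 0.0919 F [ 0.7  0.4 -0.5]
tool delta [ 0.0463 -0.0491 -0.0339] turn 0.83
```

Request:
play_rows(
  moves=[
    [[0.0, 0, 0, 0, 1], [0, 0, 0, 0, 1], [0.01, -0.01, -0.008, 0, 1], [0.01, -0.015, -0.01, -0.8, 1], [0.01, -0.01, -0.008, 0, 1], [0.01, 0, 0, 0, 1], [0.01, 0, 0, 0, 1], [0.005, 0, 0, 0, 1], [0, 0, 0, 0, 1], [0, 0, 0, 0, 1]],
  ],
)

```text
time: 19.05
tool_pos: [0.5106, -0.326, 0.1834]
tool_rot: [2.686, 1.495, 2.57]
contact_force: [0.5, -0.9, 0.5]
opening: 0.0918
```

```bash
python3 - <<'E'
from h import *
go([.501,-.347,.1],81.3)
E
```

```text
t 19.05 pos [ 0.5106 -0.326   0.1834] jaw 83.31 tilt [-0.064  0.041 -0.997] q [-0.69  0.57  1.28 -0.01  1.37 -2.14] open 0.0918 F [ 0.5 -0.9  0.5]
tool delta [ 0.0829 -0.0247 -0.0014] turn 2.01
```

```bash
cat >> h.py <<'E'
def cyl(c,x,y,z0,r=.03,h=.038,sh=(384,512),ss=4):
    a=np.linspace(0,2*np.pi,60);P=[proj(c,[x+r*np.cos(t),y+r*np.sin(t),z]) for z in(z0,z0+h) for t in a]
    hull=cv2.convexHull(((np.array(P)+.5)*ss-.5).astype(np.float32)).astype(np.int32)
    m=np.zeros((sh[0]*ss,sh[1]*ss),np.uint8);cv2.fillPoly(m,[hull],1);return cv2.resize(m.astype(np.float32),(sh[1],sh[0]),interpolation=cv2.INTER_AREA)
E
python3 - <<'E'
from h import *
from scipy.optimize import minimize
for c,f,box,thrs in(('top','top0',(355,400,182,226),(35,42)),('side','side0',(320,372,286,336),(40,50,60))):
    im=cv2.imread(f'pics/{f}.png');h=cv2.cvtColor(im,cv2.COLOR_BGR2HSV).astype(int);x0,x1,y0,y1=box
    for thr in thrs:
        m=(h[y0:y1,x0:x1,1]>thr).astype(np.uint8);n,l,s,cc=cv2.connectedComponentsWithStats(m);i=1+np.argmax(s[1:,4]);m=(l==i).astype(float)
        f=lambda p:np.abs(cyl(c,p[0],p[1],.012)[y0:y1,x0:x1]-m).sum()
        r=minimize(f,[.5,-.347],method='Nelder-Mead',options=dict(initial_simplex=[[.5,-.347],[.51,-.347],[.5,-.337]],xatol=2e-4));print(c,thr,r.x,r.fun,m.sum(),s[i])
E
```

```text
Traceback (most recent call last):
  File "h.py", line 20, in cyl
    a=np.linspace(0,2*np.pi,60);P=[proj(c,[x+r*np.cos(t),y+r*np.sin(t),z]) for z in(z0,z0+h) for t in a]
                                   ~~~~^^^^^^^^^^^^^^^^^^^^^^^^^^^^^^^^^^^
  File "h.py", line 6, in proj
    k=robot.get_calibration(c); K=np.array(k['mtx']);V=np.array(k['view'])
ValueError: time passes only in moves, steps and waits
```

```bash
sed -i "s/k=robot.get_calibration(c)/k=cal(c)/" h.py; sed -i "2a import functools\n@functools.cache\ndef cal(c): return robot.get_calibration(c)" h.py
python3 - <<'E'
from h import *
from scipy.optimize import minimize
for c,f,box,thrs in(('top','top0',(355,400,182,226),(35,42)),('side','side0',(320,372,286,336),(40,50,60))):
    im=cv2.imread(f'pics/{f}.png');h=cv2.cvtColor(im,cv2.COLOR_BGR2HSV).astype(int);x0,x1,y0,y1=box
    for thr in thrs:
        m=(h[y0:y1,x0:x1,1]>thr).astype(np.uint8);n,l,s,cc=cv2.connectedComponentsWithStats(m);i=1+np.argmax(s[1:,4]);m=(l==i).astype(float)
        f=lambda p:np.abs(cyl(c,p[0],p[1],.012)[y0:y1,x0:x1]-m).sum()
        r=minimize(f,[.5,-.347],method='Nelder-Mead',options=dict(initial_simplex=[[.5,-.347],[.51,-.347],[.5,-.337]],xatol=2e-4));print(c,thr,r.x,r.fun,m.sum(),s[i])
print(robot.observe()['time'])
E
```

```text
top 35 [ 0.4983448  -0.35127109] 29.875 319.0 [ 12  12  20  20 319]
top 42 [ 0.4984758  -0.35112506] 33.875 310.0 [ 12  13  20  19 310]
side 40 [ 0.5033819  -0.34593841] 75.125 513.0 [ 13  13  25  26 513]
side 50 [ 0.50392029 -0.34547778] 105.125 482.0 [ 14  13  23  26 482]
side 60 [ 0.50730016 -0.34242468] 152.0 431.0 [ 15  14  22  25 431]
19.05
```

Request:
play_rows(
  moves=[
    [[0.005, -0.01, 0, 1, 1], [0.01, -0.01, 0, 1, 1], [0.01, -0.005, -0.001, 0, 1], [0.01, 0, 0, 0, 1], [0.01, 0, 0, 0, 1], [0.01, 0, 0, 0, 1], [0.01, 0, 0, 0, 1], [0.005, 0, 0, 0, 1], [0, 0, 0, 0, 1], [0, 0, 0, 0, 1]],
  ],
)

```text
time: 20.05
tool_pos: [0.5013, -0.3495, 0.106]
tool_rot: [2.721, 1.494, 2.567]
contact_force: [0.8, 0.2, 0.6]
opening: 0.0918
```

```bash
python3 - <<'E'
from h import *
go([.5,-.348,.026],81.3)
snap('side','side8');snap('top','top8')
s1=cv2.imread('pics/side8.png');s=cv2.resize(s1[220:370,250:450],(800,600),interpolation=cv2.INTER_CUBIC)
cv2.imwrite('pics/s8.png',s)
E
```

```text
t 20.05 pos [ 0.5013 -0.3495  0.106 ] jaw 81.13 tilt [-0.064  0.041 -0.997] q [-0.73  0.65  1.36 -0.01  1.21 -2.14] open 0.0918 F [0.8 0.2 0.6]
tool delta [ 0.0799 -0.0012  0.0041] turn -0.17
```

View pics/s8.png

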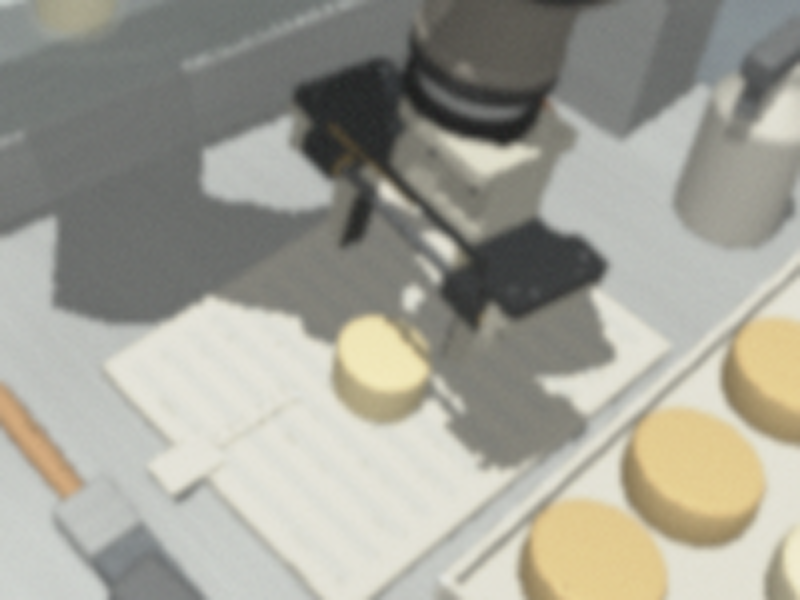

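View pics/top8.png

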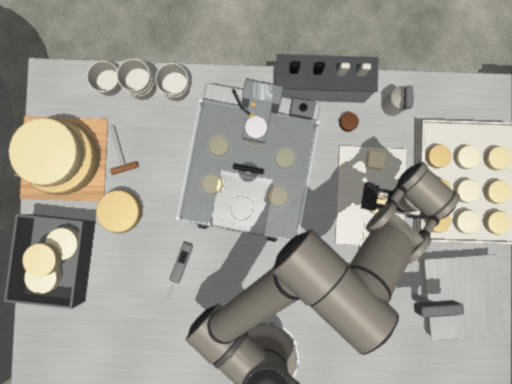

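```bash
python3 - <<'E'
from h import *
print(proj('side',[.5013,-.3495,.106]),proj('side',[.5013+.046*.154,-.3495+.046*.988,.106]),proj('side',[.5013-.046*.154,-.3495-.046*.988,.106]))
print(proj('side',[.5,-.348,.05]))
t=cv2.imread('pics/top8.png');cv2.imwrite('pics/t8.png',cv2.resize(t[130:250,180:310],(650,600),interpolation=cv2.INTER_CUBIC))
E
```

```text
[349.92180095 293.67124992] [337.80818482 281.19399806] [362.91232562 307.05173404]
[345.77730936 307.94492446]
```

View pics/t8.png

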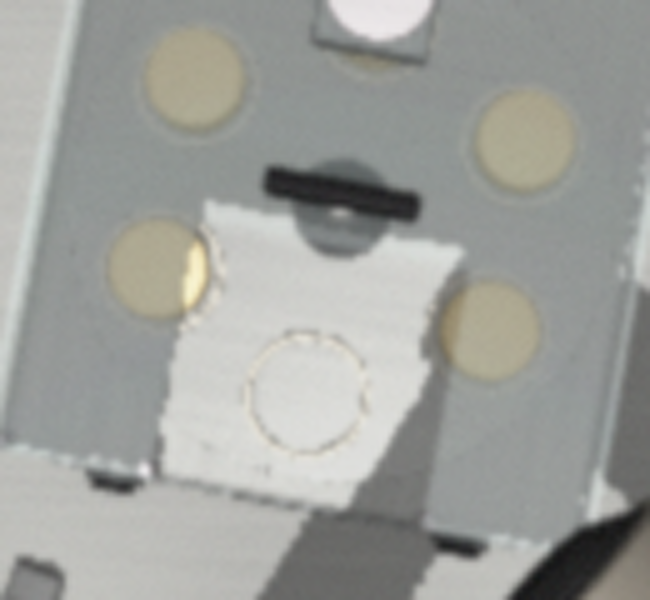

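Request:
play_rows(
  moves=[
    [[0.01, 0, 0.001, 0, 1], [0.01, 0, 0.001, 0, 1], [0.01, 0, 0.001, 0, 1], [0.01, 0, 0.001, 0, 1], [0.01, 0, 0, 0, 1], [0.01, 0, 0, 0, 1], [0.006, 0, 0, 0, 1], [0.004, 0, 0, 0, 1], [0, 0, 0, 0, 1], [0, 0, 0, 0, 1]],
  ],
)

```text
time: 21.15
tool_pos: [0.5009, -0.3472, 0.0298]
tool_rot: [2.722, 1.495, 2.569]
contact_force: [-0.5, 0.1, 0.0]
opening: 0.0914
```

```bash
python3 - <<'E'
from h import *
go([.5,-.348,.026],81.3)
snap('side','side9')
s1=cv2.imread('pics/side9.png');s=cv2.resize(s1[220:370,250:450],(800,600),interpolation=cv2.INTER_CUBIC)
cv2.imwrite('pics/s9.png',s)
print('nest',ray('top',(241,208),.119), 'ax',ray('top',(248,168.4),.219))
E
```

```text
t 21.15 pos [ 0.5009 -0.3472  0.0298] jaw 81.13 tilt [-0.064  0.041 -0.997] q [-0.73  0.74  1.43 -0.01  1.05 -2.14] open 0.0914 F [-0.5  0.1  0. ]
tool delta [ 0.0038 -0.0011 -0.0005] turn -0.17
nest [0.47196053 0.08013352 0.119     ] ax [0.58200163 0.062455   0.219     ]
```

View pics/s9.png

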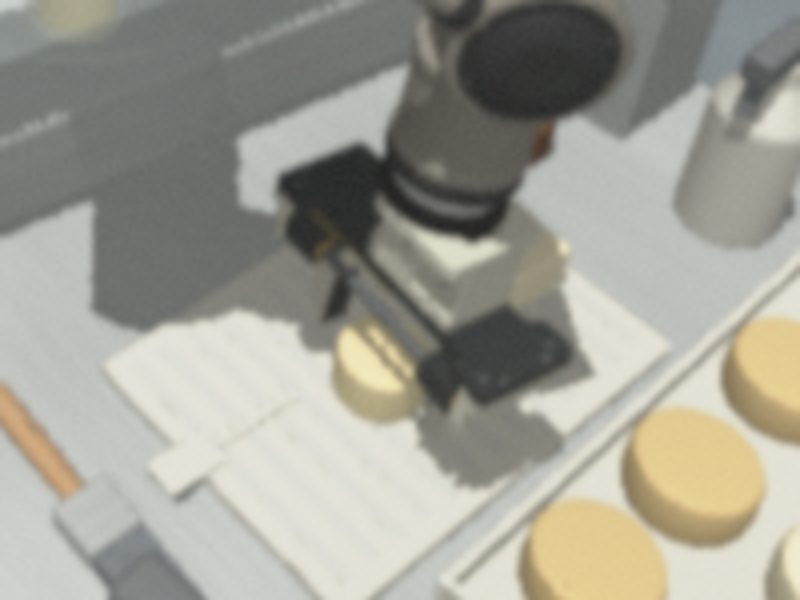

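Request:
play_rows(
  moves=[
    [[0.002, -0.001, 0, 0, 1], [0.002, 0, 0, 0, 1], [0, 0, 0, 0, 0], [0, 0, 0, 0, 0], [0, 0, 0, 0, -0.2], [0, 0, 0, 0, -1], [0, 0, 0, 0, -1], [0, 0, 0, 0, -1], [0, 0, 0, 0, -1], [0, 0, 0, 0, -1]],
  ],
  grip_force=8,
)

```text
time: 22.2
tool_pos: [0.5011, -0.3487, 0.027]
tool_rot: [2.729, 1.498, 2.575]
contact_force: [0.4, -0.0, -0.5]
opening: 0.0599
```

```bash
python3 - <<'E'
from h import *
go([.5,-.348,.026],81.3)
E
```

```text
t 22.2 pos [ 0.5011 -0.3487  0.027 ] jaw 81.13 tilt [-0.062  0.039 -0.997] q [-0.73  0.74  1.43 -0.01  1.04 -2.14] open 0.0599 F [ 0.4 -0.  -0.5]
tool delta [ 0.0011  0.0005 -0.0012] turn -0.17
```

Gripped at 59.9 mm. I raise the grip to 12 N and lift slowly, then check.

Request:
play_rows(
  moves=[
    [[0, 0, 0, 0, -1], [0, 0, 0, 0, -1], [0, 0, 0, 0, -1], [0, 0, 0, 0, -1], [-0.005, 0, 0, 0, -1], [-0.01, 0, 0, 0, -1], [-0.01, 0, 0, 0, -1], [-0.005, 0, 0, 0, -1], [0, 0, 0, 0, -1], [0, 0, 0, 0, -1]],
  ],
  grip_force=12,
)

```text
time: 23.2
tool_pos: [0.5034, -0.3502, 0.0604]
tool_rot: [2.732, 1.499, 2.578]
contact_force: [-0.3, 0.3, -1.0]
opening: 0.0595
```

```bash
python3 - <<'E'
from h import *
go([.5,-.348,.23],81.3)
snap('side','side10')
s1=cv2.imread('pics/side10.png');s=cv2.resize(s1[220:370,250:450],(800,600),interpolation=cv2.INTER_CUBIC)
cv2.imwrite('pics/s10.png',s)
E
```

```text
t 23.2 pos [ 0.5034 -0.3502  0.0604] jaw 81.14 tilt [-0.061  0.038 -0.997] q [-0.73  0.7   1.4  -0.01  1.11 -2.14] open 0.0595 F [-0.3  0.3 -1. ]
tool delta [-0.1689  0.0065 -0.0149] turn -0.16
```

View pics/s10.png

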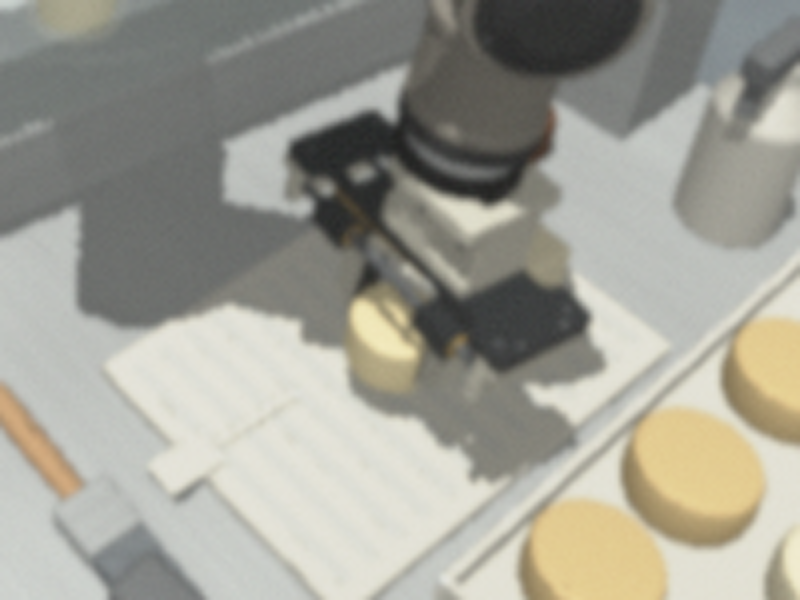

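Request:
play_rows(
  moves=[
    [[-0.01, 0, 0, 0, -1], [-0.02, 0, 0, 0, -1], [-0.02, 0, 0, 0, -1], [-0.02, 0, 0, 0, -1], [-0.02, 0, 0, 0, -1], [-0.02, 0, 0, 0, -1], [-0.02, 0, 0, 0, -1], [-0.02, 0, 0, 0, -1], [-0.015, 0, 0, 0, -1], [-0.007, 0.005, 0, 0, -1]],
  ],
)

```text
time: 24.25
tool_pos: [0.5137, -0.3513, 0.2403]
tool_rot: [2.72, 1.493, 2.566]
contact_force: [-0.3, -0.2, -1.7]
opening: 0.0598
```

```bash
python3 - <<'E'
from h import *
go([.47,.08,.23],81.3)
# axis from cheeses in top8
def w(x,y,z): return ray('top',(180+(x+.5)/5-.5,130+(y+.5)/5-.5),z)
a=[w(195,79,.153),w(525,140,.153),w(490,330,.153),w(158,268,.153)];print(np.array(a).round(4));print((a[0]+a[2])/2,(a[1]+a[3])/2)
print('ring',w(307,392,.119), w(307,392,.123))
E
```

```text
t 24.25 pos [ 0.5137 -0.3513  0.2403] jaw 81.09 tilt [-0.065  0.042 -0.997] q [-0.72  0.57  1.13 -0.01  1.52 -2.13] open 0.0598 F [-0.3 -0.2 -1.7]
tool delta [ 0.0313  0.4188 -0.108 ] turn -0.21
[[ 0.6538  0.1512  0.153 ]
 [ 0.6237 -0.0443  0.153 ]
 [ 0.511  -0.0266  0.153 ]
 [ 0.5416  0.1692  0.153 ]]
[0.58238703 0.06227291 0.153     ] [0.58264181 0.06246086 0.153     ]
ring [0.47196053 0.08013352 0.119     ] [0.47190281 0.08007622 0.123     ]
```

Request:
play_rows(
  moves=[
    [[0, 0.015, -0.004, 0, -1], [0, 0.03, -0.008, 0, -1], [0, 0.035, -0.009, 0, -1], [0, 0.035, -0.009, 0, -1], [0, 0.035, -0.009, 0, -1], [0, 0.035, -0.009, 0, -1], [0, 0.035, -0.009, 0, -1], [0, 0.035, -0.009, 0, -1], [0, 0.03, -0.008, 0, -1], [0, 0.02, -0.004, 0, -1]],
  ],
)

```text
time: 25.25
tool_pos: [0.4797, -0.0251, 0.255]
tool_rot: [2.72, 1.488, 2.561]
contact_force: [-0.2, 0.2, -0.8]
opening: 0.0595
```

```bash
python3 - <<'E'
from h import *
go([.471,.081,.23],81.3)
def w(x,y,z): return ray('side',(190+(x+.5)/4.61-.5,130+(y+.5)/4.61-.5),z)
print(w(217,367,.119),w(362,218,.206),proj('side',[.471,.081,.119]))
E
```

```text
t 25.25 pos [ 0.4797 -0.0251  0.255 ] jaw 80.84 tilt [-0.069  0.045 -0.997] q [-0.23  0.28  1.53  0.03  1.4  -1.65] open 0.0595 F [-0.2  0.2 -0.8]
tool delta [ 0.0303  0.1024 -0.0233] turn -0.46
[0.47348897 0.0838331  0.119     ] [0.58251128 0.06334504 0.206     ] [236.57256028 209.95547588]
```

Request:
play_rows(
  moves=[
    [[0.003, 0.015, -0.004, 0, -1], [0.003, 0.02, -0.004, 0, -1], [0.004, 0.02, -0.005, 0, -1], [0.004, 0.02, -0.004, -0.4, -1], [0.004, 0.012, -0.003, 0, -1], [0.003, 0.006, -0.001, 0, -1], [0, 0, 0, 0, -1], [0, 0, 0, 0, -1], [0, 0, 0, 0, -1], [0, 0, 0, 0, -1]],
  ],
)

```text
time: 26.25
tool_pos: [0.4684, 0.0779, 0.238]
tool_rot: [2.732, 1.486, 2.585]
contact_force: [0.1, 0.6, -1.4]
opening: 0.0597
```

```bash
python3 - <<'E'
from h import *
go([.471,.081,.16],81.3)
E
```

```text
t 26.25 pos [0.4684 0.0779 0.238 ] jaw 81.47 tilt [-0.072  0.045 -0.996] q [-0.03  0.28  1.59  0.04  1.35 -1.46] open 0.0597 F [ 0.1  0.6 -1.4]
tool delta [0.0777 0.0008 0.0081] turn 0.17
```

Request:
play_rows(
  moves=[
    [[0.006, 0, 0.001, 0, -1], [0.01, 0, 0.001, 0, -1], [0.01, 0, 0.001, 0, -1], [0.01, 0, 0.001, 0, -1], [0.01, 0, 0.001, 0, -1], [0.01, 0, 0.001, 0, -1], [0.008, 0.001, 0.001, 0, -1], [0.004, 0, 0.001, 0, -1], [0, 0, 0, 0, -1], [0, 0, 0, 0, -1]],
  ],
)

```text
time: 27.25
tool_pos: [0.4715, 0.0799, 0.1623]
tool_rot: [2.75, 1.484, 2.6]
contact_force: [0.6, -0.3, -1.2]
opening: 0.0598
```

```bash
python3 - <<'E'
from h import *
go([.471,.081,.132],81.3)
snap('side','side11');snap('top','top11')
s1=cv2.imread('pics/side11.png');s=cv2.resize(s1[130:260,190:360],(784,600),interpolation=cv2.INTER_CUBIC)
cv2.imwrite('pics/s11.png',s)
E
```

```text
t 27.25 pos [0.4715 0.0799 0.1623] jaw 81.36 tilt [-0.074  0.045 -0.996] q [-0.02  0.36  1.69  0.05  1.16 -1.46] open 0.0598 F [ 0.6 -0.3 -1.2]
tool delta [0.0303 0.     0.0018] turn 0.06
```

View pics/s11.png

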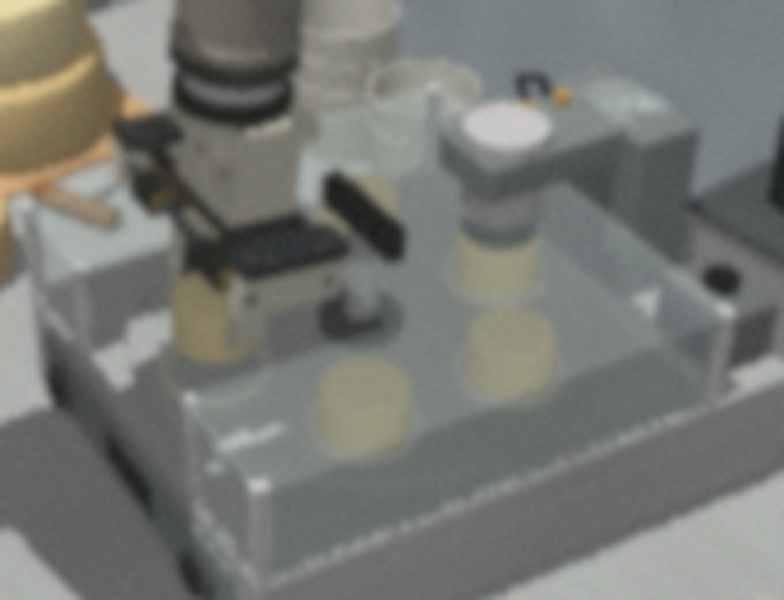

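View pics/top11.png

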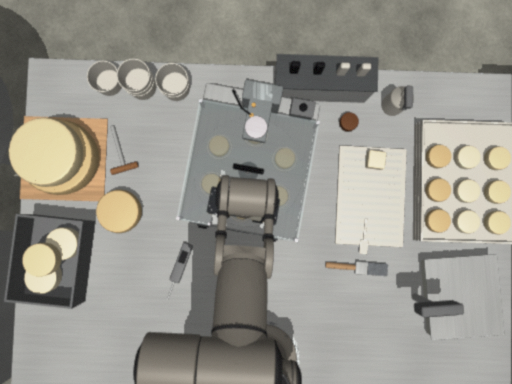

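```bash
python3 - <<'E'
from h import *
def circ(c,x,y,z,r): return np.array([proj(c,[x+r*np.cos(t),y+r*np.sin(t),z]) for t in np.linspace(0,2*np.pi,72)])
def draw(im,P,s,off,col):
    cv2.polylines(im,[(((P+.5-off)*s-.5)*16).astype(np.int32)],True,col,1,cv2.LINE_AA,4)
s=8;off=np.array([215,165]);o=[]
for f in('side11','side7'):
    im=cv2.imread(f'pics/{f}.png')[165:235,215:265];im=cv2.resize(im,None,fx=s,fy=s,interpolation=cv2.INTER_CUBIC)
    if f=='side11':
        draw(im,circ('side',.4715,.0799,.147,.03),s,off,(0,0,255));draw(im,circ('side',.4715,.0799,.185,.03),s,off,(0,0,255))
    else:
        draw(im,circ('side',.471,.081,.123,.038),s,off,(0,0,255));draw(im,circ('side',.471,.081,.115,.038),s,off,(255,0,0));draw(im,circ('side',.471,.081,.123,.034),s,off,(0,255,0))
    o.append(im)
cv2.imwrite('pics/ov.png',np.hstack(o))
E
```

```text
(no output)
```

View pics/ov.png

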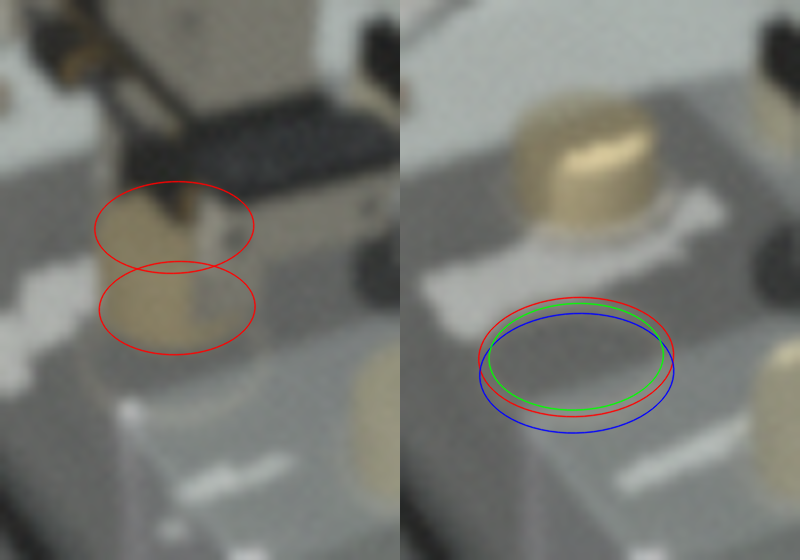

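```bash
python3 - <<'E'
from h import *
im=cv2.imread('pics/side7.png')[190:230,210:265];s=14
g=cv2.createCLAHE(4,(2,2)).apply(cv2.cvtColor(im,cv2.COLOR_BGR2GRAY))
cv2.imwrite('pics/ring.png',cv2.resize(g,None,fx=s,fy=s,interpolation=cv2.INTER_CUBIC))
t=cv2.imread('pics/top8.png')[185:232,215:268]
g=cv2.createCLAHE(4,(2,2)).apply(cv2.cvtColor(t,cv2.COLOR_BGR2GRAY))
cv2.imwrite('pics/ringt.png',cv2.resize(g,None,fx=12,fy=12,interpolation=cv2.INTER_CUBIC))
E
```

```text
(no output)
```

View pics/ring.png

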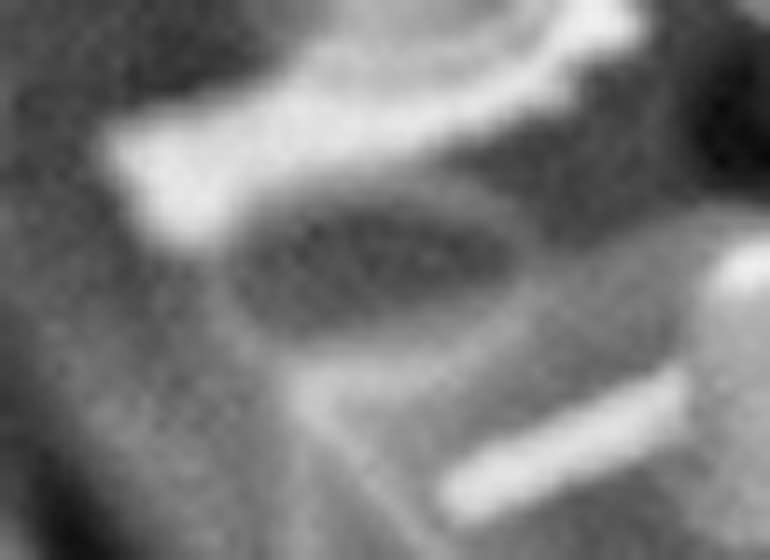

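View pics/ringt.png

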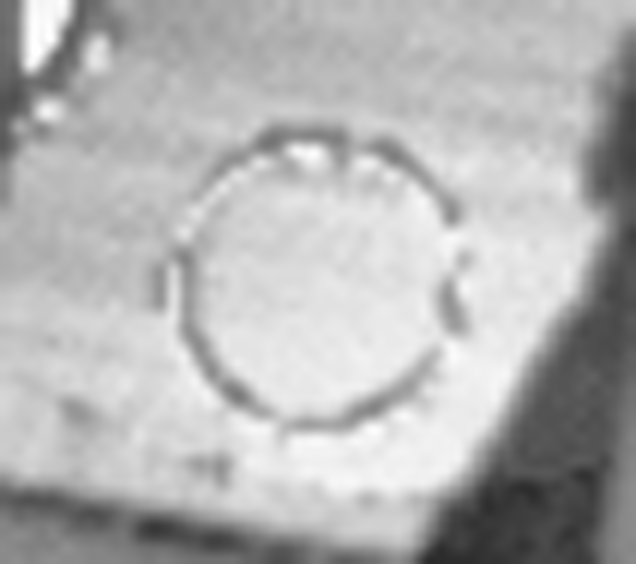

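Request:
play_rows(
  moves=[
    [[0.003, 0.001, 0.001, 0, -1], [0.005, 0, 0.001, 0, -1], [0.005, 0, 0, 0, -1], [0.004, 0, 0, 0, -1], [0.003, 0, 0, 0, -1], [0.002, 0, 0, 0, -1], [0, 0, 0, 0, -1], [0, 0, 0, 0, -1], [0, 0, 0, 0, -1], [0, 0, 0, 0, -1]],
  ],
)

```text
time: 28.35
tool_pos: [0.4726, 0.0816, 0.1394]
tool_rot: [2.736, 1.486, 2.586]
contact_force: [0.3, 0.0, -0.0]
opening: 0.0598
```

```bash
python3 - <<'E'
from h import *
go([.4712,.0822,.131],81.3)
o,R=st();x,y,z=o['tool_pos']
snap('side','side12')
def circ(c,x,y,z,r): return np.array([proj(c,[x+r*np.cos(t),y+r*np.sin(t),z]) for t in np.linspace(0,2*np.pi,72)])
def draw(im,P,s,off,col): cv2.polylines(im,[(((P+.5-off)*s-.5)*16).astype(np.int32)],True,col,1,cv2.LINE_AA,4)
s=10;off=np.array([210,180]);im=cv2.imread('pics/side12.png')[180:230,210:250];im=cv2.resize(im,None,fx=s,fy=s,interpolation=cv2.INTER_CUBIC);b=im.copy()
draw(im,circ('side',x,y,z-.015,.03),s,off,(0,0,255));draw(im,circ('side',.4735,.083,.123,.038),s,off,(0,255,0))
cv2.imwrite('pics/ov2.png',np.hstack([b,im]))
E
```

```text
t 28.35 pos [0.4726 0.0816 0.1394] jaw 81.35 tilt [-0.072  0.045 -0.996] q [-0.02  0.39  1.72  0.05  1.1  -1.46] open 0.0598 F [ 0.3  0.  -0. ]
tool delta [ 0.0085  0.0001 -0.0008] turn 0.05
```

View pics/ov2.png

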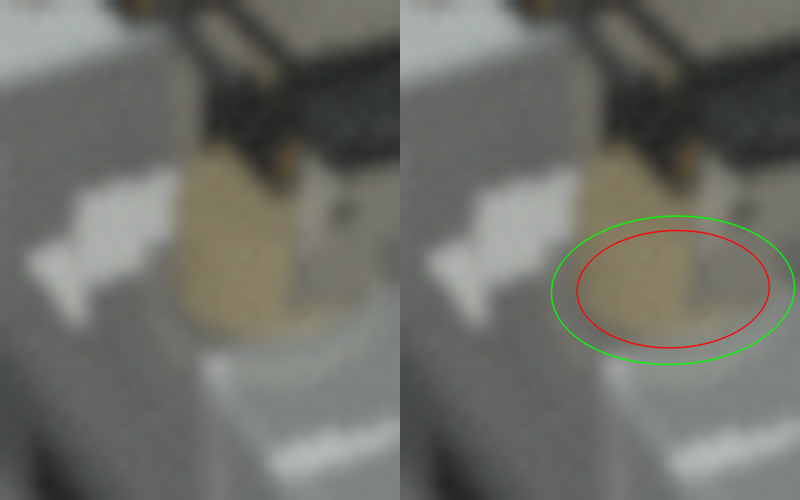

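Request:
play_rows(
  moves=[
    [[0.002, 0, 0, 0, -1], [0.002, 0, 0, 0, -1], [0.001, 0, 0, 0, -1], [0.001, 0, 0, 0, -1], [0.001, 0, 0, 0, -1], [0, 0, 0, 0, -1], [0, 0, 0, 0, -1], [0, 0, 0, 0, -1], [0, 0, 0, 0, -1], [0, 0, 0, 0, -1]],
  ],
)

```text
time: 29.4
tool_pos: [0.4722, 0.082, 0.132]
tool_rot: [2.733, 1.486, 2.583]
contact_force: [0.4, 0.7, -1.1]
opening: 0.0597
```

```bash
python3 - <<'E'
from h import *
go([.4712,.0822,.131],81.3)
E
```

```text
t 29.4 pos [0.4722 0.082  0.132 ] jaw 81.35 tilt [-0.071  0.045 -0.996] q [-0.02  0.4   1.73  0.05  1.09 -1.46] open 0.0597 F [ 0.4  0.7 -1.1]
tool delta [ 0.001   0.0001 -0.0009] turn 0.05
```

Already 6 mm below where the rim would have stopped it, with no contact force, so the cheese is inside the ring. I lower it the last millimetres.

Request:
play_rows(
  moves=[
    [[0.001, 0, 0, 0, -1], [0, 0, 0, 0, -1], [0.001, 0, 0, 0, -1], [0, 0, 0, 0, -1], [0, 0, 0, 0, -1], [0, 0, 0, 0, -1], [0, 0, 0, 0, -1], [0, 0, 0, 0, -1], [0, 0, 0, 0, -1], [0, 0, 0, 0, -1]],
  ],
)

```text
time: 30.4
tool_pos: [0.4722, 0.0821, 0.1301]
tool_rot: [2.73, 1.487, 2.581]
contact_force: [0.4, -0.3, -0.5]
opening: 0.0598
```

```bash
python3 - <<'E'
from h import *
go([.4712,.0822,.13],81.3)
snap('side','side13')
im=cv2.imread('pics/side13.png')[160:235,200:270];cv2.imwrite('pics/s13.png',cv2.resize(im,None,fx=8,fy=8,interpolation=cv2.INTER_CUBIC))
E
```

```text
t 30.4 pos [0.4722 0.0821 0.1301] jaw 81.36 tilt [-0.071  0.045 -0.996] q [-0.02  0.4   1.73  0.05  1.08 -1.46] open 0.0598 F [ 0.4 -0.3 -0.5]
tool delta [ 0.0002 -0.     -0.001 ] turn 0.06
```

View pics/s13.png

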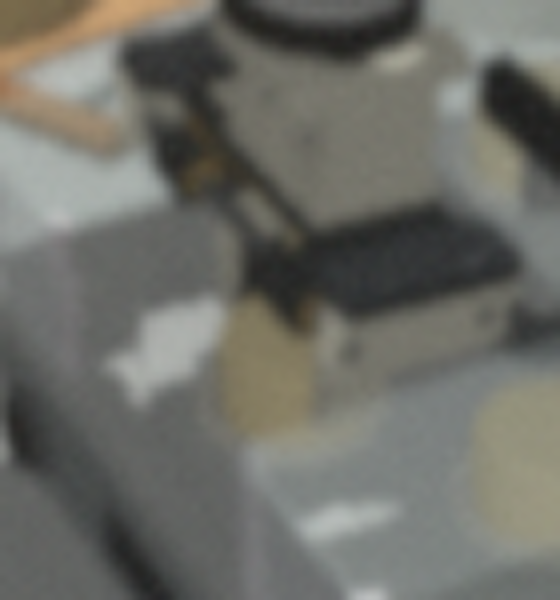

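Request:
play_rows(
  moves=[
    [[0.001, 0, 0, 0, -1], [0, 0, 0, 0, -1], [0, 0, 0, 0, -1], [0, 0, 0, 0, -1], [0, 0, 0, 0, -1], [0, 0, 0, 0, -1], [0, 0, 0, 0, -1], [0, 0, 0, 0, -1], [0, 0, 0, 0, -1], [0.001, 0, 0, 0, -1]],
  ],
)

```text
time: 31.45
tool_pos: [0.4722, 0.0822, 0.1298]
tool_rot: [2.723, 1.488, 2.574]
contact_force: [-3.8, 0.0, 14.9]
opening: 0.0599
```

```bash
python3 - <<'E'
from h import *
go([.4712,.0822,.13],81.3)
E
```

```text
t 31.45 pos [0.4722 0.0822 0.1298] jaw 81.38 tilt [-0.07   0.045 -0.997] q [-0.02  0.4   1.73  0.05  1.08 -1.46] open 0.0599 F [-3.8  0.  14.9]
tool delta [-0.0002 -0.0001 -0.001 ] turn 0.08
```

Request:
play_rows(
  moves=[
    [[0, 0, 0, 0, -1], [0, 0, 0, 0, -1], [0, 0, 0, 0, 0.35], [0, 0, 0, 0, 0.4], [0, 0, 0, 0, 0.45], [0, 0, 0, 0, 0.5], [0, 0, 0, 0, 0.6], [0, 0, 0, 0, 0.7], [0, 0, 0, 0, 0.7], [0, 0, 0, 0, 0.7]],
  ],
)

```text
time: 32.45
tool_pos: [0.4724, 0.0822, 0.1294]
tool_rot: [2.721, 1.488, 2.572]
contact_force: [-0.1, -0.2, 0.4]
opening: 0.0778
```

```bash
python3 - <<'E'
from h import *
go([.4712,.0822,.13],81.3)
snap('side','side14')
im=cv2.imread('pics/side14.png')[160:235,200:270];cv2.imwrite('pics/s14.png',cv2.resize(im,None,fx=8,fy=8,interpolation=cv2.INTER_CUBIC))
E
```

```text
t 32.45 pos [0.4724 0.0822 0.1294] jaw 81.37 tilt [-0.07   0.045 -0.997] q [-0.02  0.4   1.73  0.05  1.08 -1.46] open 0.0778 F [-0.1 -0.2  0.4]
tool delta [-0.0005 -0.0001 -0.0012] turn 0.07
```

View pics/s14.png

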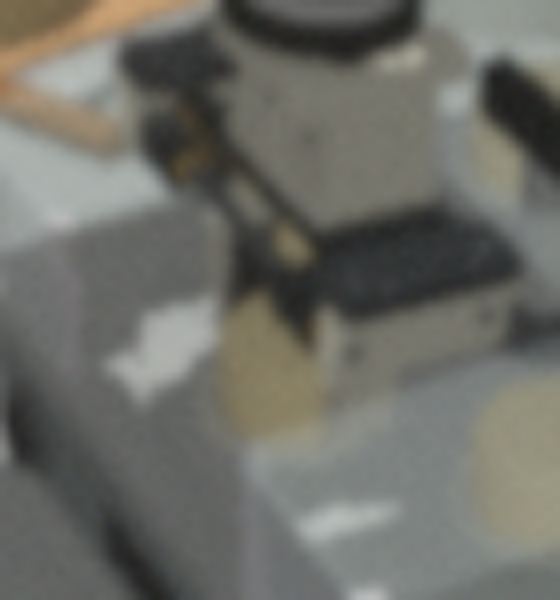

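Request:
play_rows(
  moves=[
    [[-0.004, 0, 0, 0, 0.7], [-0.008, 0, 0, 0, 0.7], [-0.01, 0, 0, 0, 0.7], [-0.015, 0, 0, 0, 0.7], [-0.02, 0, 0, 0, 0.7], [-0.02, 0, 0, 0, 0.7], [-0.02, 0, 0, 0, 0.7], [-0.015, 0, 0, 0, 0.7], [-0.005, 0, 0, 0, 0.7], [0, 0, 0, 0, 0.7]],
  ],
)

```text
time: 33.5
tool_pos: [0.4815, 0.0765, 0.2574]
tool_rot: [2.686, 1.493, 2.537]
contact_force: [1.3, 0.1, -0.2]
opening: 0.0778
```

```bash
python3 - <<'E'
from h import *
go([.45,-.3,.25],81.3)
snap('side','side15')
im=cv2.imread('pics/side15.png')[130:260,190:360];cv2.imwrite('pics/s15.png',cv2.resize(im,(784,600),interpolation=cv2.INTER_CUBIC))
E
```

```text
t 33.5 pos [0.4815 0.0765 0.2574] jaw 81.38 tilt [-0.064  0.044 -0.997] q [-0.03  0.28  1.52  0.04  1.4  -1.46] open 0.0778 F [ 1.3  0.1 -0.2]
tool delta [-0.0072 -0.377   0.0249] turn 0.08
```

View pics/s15.png

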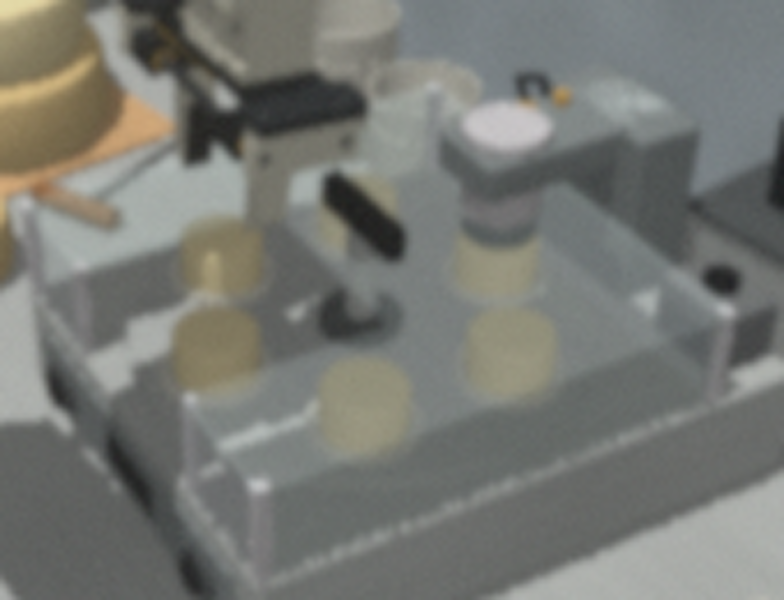

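The cheese stands flat in the ring at zoom (216,350), like its neighbours. I swing the arm clear to check from the top.

Request:
play_rows(
  moves=[
    [[0, -0.02, 0, 0, 0.7], [0, -0.035, 0.002, 0, 0.7], [0, -0.035, 0.003, 0, 0.7], [0, -0.035, 0.003, 0, 0.7], [0, -0.035, 0.003, 0, 0.7], [0, -0.035, 0.003, 0, 0.7], [0, -0.035, 0.003, 0, 0.7], [0, -0.035, 0.003, 0, 0.7], [0, -0.03, 0.002, 0, 0.7], [0, -0.015, 0, 0, 0.7]],
  ],
)

```text
time: 34.55
tool_pos: [0.4519, -0.2404, 0.2349]
tool_rot: [2.707, 1.476, 2.564]
contact_force: [-0.2, 0.0, -0.0]
opening: 0.0783
```

```bash
python3 - <<'E'
from h import *
go([.45,-.3,.25],81.3)
snap('top','top16');snap('side','side16')
t=cv2.imread('pics/top16.png');cv2.imwrite('pics/t16.png',cv2.resize(t[130:250,180:310],(650,600),interpolation=cv2.INTER_CUBIC))
im=cv2.imread('pics/side16.png')[130:260,190:360];cv2.imwrite('pics/s16.png',cv2.resize(im,(784,600),interpolation=cv2.INTER_CUBIC))
E
```

```text
t 34.55 pos [ 0.4519 -0.2404  0.2349] jaw 81.7 tilt [-0.079  0.052 -0.996] q [-0.64  0.37  1.47 -0.01  1.4  -2.06] open 0.0783 F [-0.2  0.  -0. ]
tool delta [-0.018  -0.0586  0.0052] turn 0.4
```

View pics/t16.png

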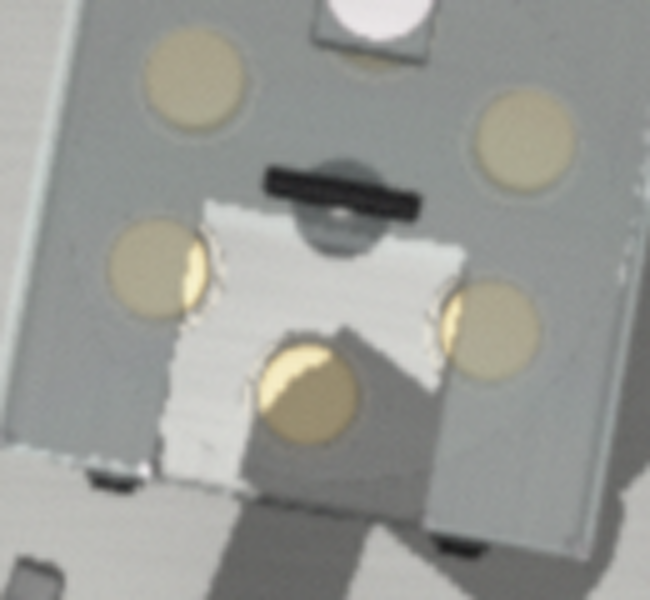

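View pics/s16.png

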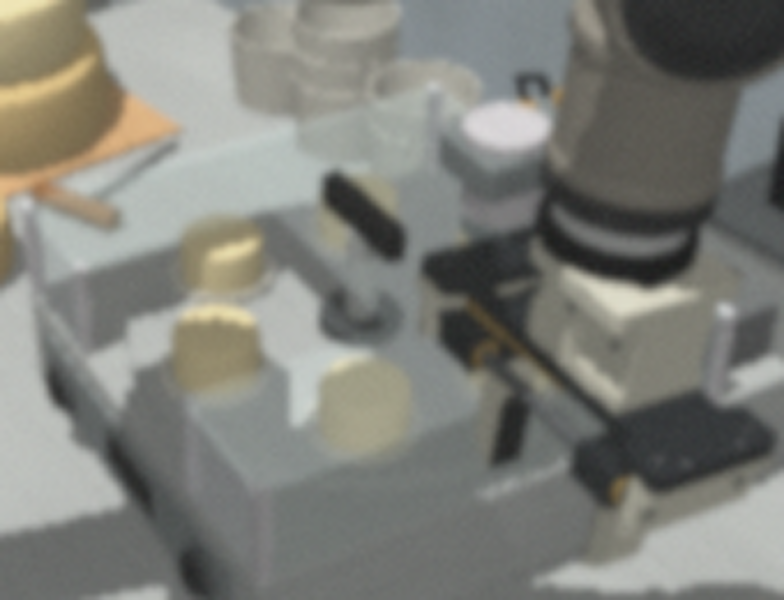

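View pics/top16.png

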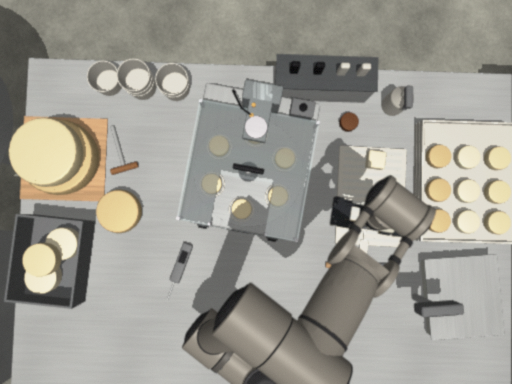

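```bash
python3 - <<'E'
from h import *
def w(x,y,z): return ray('top',(180+(x+.5)/5-.5,130+(y+.5)/5-.5),z)
c=w(307.5,394,.153)[:2];ax=np.array([.5825,.0624]);d=c-ax;print(c,np.hypot(*d),np.degrees(np.arctan2(d[1],d[0])))
for p in((195,79),(525,140),(490,330),(158,268)):
    d=w(*p,.153)[:2]-ax;print(np.hypot(*d),np.degrees(np.arctan2(d[1],d[0])))
E
```

```text
[0.47030792 0.07931825] 0.11346052514747725 171.42456842677177
0.11386579186030393 51.23162174113822
0.11436550613056067 -68.90299075251536
0.11420544756178405 -128.77691277107743
0.11437739480837088 110.94250675582202
```

```bash
python3 -c "
from h import *
go([.45,-.3,.25],81.3)
print(robot.hand_in())"
```

```text
t 34.65 pos [ 0.4519 -0.2397  0.235 ] jaw 81.66 tilt [-0.079  0.052 -0.995] q [-0.63  0.37  1.47 -0.01  1.4  -2.06] open 0.0779 F [0.1 0.1 0.3]
tool delta [-0.0179 -0.0593  0.0054] turn 0.36
the job is handed in; nothing more can be done
None
```

I turned the dial about 132° clockwise by its bar, so the free nest clicked in at the loading bay. Then I set the cream round cheese down in that nest and handed the job in at 34.65 s of the 72 s allowed. No verdict is reported.

**Last checks:**
- **Cheese in the nest:** In the final top picture the cheese is 113.5 mm from the dial axis at 171.4°. The other four cheeses I measured are at about 114 mm, and the station is at about 171.2°. That puts it within about 1 mm of centre.
- **Upright and flat:** It touched the dial at the height expected for lying flat, and it looks upright and flat in the side view.
- **Dial:** The bar and the ring did not move after I let go.
- **Arm:** It is clear, with no contact force.
- **Bystanders:** The wheel cheese, trier, thermometer and square cheese look unmoved. The tag and brush are partly hidden by the arm in the last top picture, but nothing touched them as far as I know.

**What went less well:**
- **First grip on the bar:** At 15–30 N it was too weak and the bar skewed about 8° in the jaws, so I regripped at 60 N.
- **Tool tilt:** The tool picked up a tilt of about 0.08 rad that I could not correct. It did not stop the placing.
- **Set-down force:** The push at touchdown peaked at about 15 N, harder than I wanted for a gentle placing.
- **Camera disagreement:** The two cameras differed by 3–5 mm on the nest and about 7 mm on the cheese, so I used a mean for both. The top camera's detector also took the brown look-alike for the cheese; I ignored it.

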